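# Stack and close the biscuit keeper

## Task

Put the biscuits away in the keeper: lay the terracotta disc on the middle of the keeper's toothed hub first, then stack every biscuit that is there on it, flat and well centred. Lower the clear cover over the stack and, pressing only lightly, feel it round anticlockwise (seen from above) until its teeth mesh with the hub's and it drops fully home, and only then turn it clockwise to the stop to close the vents. Leave the cups and the mug where they are.

Things in the scene. Friction and masses are not known exactly. Their poses are not given: they have to be found in the camera images.
- keeper: foot of the biscuit keeper, fixed to the worktop: round wood, 160 mm across, 10 mm high; origin under its middle. On it turns the white hub: a flange 150 mm across and 4 mm thick, on that a round core 110 mm across and 16 mm high, ringed by 8 dark teal teeth
- seat (a point): centre of the flat top of the hub's core (103 mm across, 30 mm above the worktop, 16 mm above the flange's top), where the stack goes; a thin grey circle 64 mm across marks the middle. z up; its x axis points through the middle of one hub tooth and turns with the hub
- hub_tooth (a point): middle of the top of that hub tooth (the one on the seat's x axis), 58 mm from the axis, 3 mm below the seat. The 8 teeth stand every 45 degrees, are 18 mm wide, reach out to 64 mm from the axis and are 13 mm tall
- hub (a joint): turn of the hub on its foot, rad: 0 = vents open (anticlockwise stop, as it starts), 0.80 = closed (clockwise stop, seen from above). Stiff, about 0.35 N m of friction, stays where left; at 0 it cannot go anticlockwise, so a cover rubbed anticlockwise over the teeth does not drag it. A black pointer on the flange goes from the white mark to the red mark on the foot
- cover: clear round cover, open below, 140 mm across, 0.25 kg, inside 106 mm high and 134 mm across; origin at the centre of its lower rim, z up, x along the grip bar. Set on the hub's teeth unmeshed, its origin is about 3 mm below the seat; fully home, with its rim on the flange, 16 mm below. It meshes when its x axis is turned from the seat's by 0 or any multiple of 45 degrees (4 degrees play each way)
- cover_grip (a point): middle of the dark teal grip bar on top of the cover, 125 mm above the cover's origin: 54 mm long along x, 14 mm thick along y, 30 mm tall
- cover_tooth (a point): middle of the lower end of one of the cover's 8 dark teal teeth, inside its lower rim, 22.5 degrees anticlockwise from the cover's x axis, 63 mm from the axis. They stand every 45 degrees, are 18 mm wide and 12 mm tall, reach in to 58 mm from the axis and slide down between the hub's teeth
- stone: terracotta disc that keeps biscuits crisp (at the start a biscuit may be lying on it, and one on another biscuit), 56 mm across and 14 mm thick, same size and shape on both sides; origin at its centre (7 mm above what it lies on), z along its axis
- biscuit_1: pale round hard oat biscuit (three to five of them are there), 56 mm across and 14 mm thick, same size and shape on both sides; origin at its centre (7 mm above what it lies on), z along its axis
- biscuit_2: pale round hard oat biscuit (three to five of them are there), 56 mm across and 14 mm thick, same size and shape on both sides; origin at its centre (7 mm above what it lies on), z along its axis
- biscuit_3: pale round hard oat biscuit (three to five of them are there), 56 mm across and 14 mm thick, same size and shape on both sides; origin at its centre (7 mm above what it lies on), z along its axis
- biscuit_4: pale round hard oat biscuit (three to five of them are there), 56 mm across and 14 mm thick, same size and shape on both sides; origin at its centre (7 mm above what it lies on), z along its axis
- biscuit_5: pale round hard oat biscuit (three to five of them are there), 56 mm across and 14 mm thick, same size and shape on both sides; origin at its centre (7 mm above what it lies on), z along its axis
- steel_cup: steel cup 76 mm across, 98 mm tall, upright; origin under its middle; bystander
- tea_glass: waisted clear glass 63 mm across, 87 mm tall, upright; origin under its middle; bystander
- mug: white mug 82 mm across, 112 mm over the handle, 94 mm tall, upright; origin under its middle; bystander

How it is judged:
On the way, in this order (a step that is already met when the one before it is completed fails the run):
1. the terracotta disc lies flat on the middle of the hub (horizontal distance between stone and seat below 0.01 m and z of stone in the frame of seat between 0.003 and 0.011 m and (angle between stone's own z axis and vertical below 0.12 rad or angle between stone's own z axis and vertical above 3.02 rad)), for 0.3 s.
2. every biscuit that is there lies in a centred stack on the terracotta disc (all of step 1 and horizontal distance between each of biscuit_1, biscuit_2, biscuit_3, biscuit_4, biscuit_5 and seat below 0.01 m and z of each of biscuit_1, biscuit_2, biscuit_3, biscuit_4, biscuit_5 in the frame of seat above 0.016 m and (angle between biscuit_1's own z axis and vertical below 0.12 rad or angle between biscuit_1's own z axis and vertical above 3.02 rad) and (angle between biscuit_2's own z axis and vertical below 0.12 rad or angle between biscuit_2's own z axis and vertical above 3.02 rad) and (angle between biscuit_3's own z axis and vertical below 0.12 rad or angle between biscuit_3's own z axis and vertical above 3.02 rad) and (angle between biscuit_4's own z axis and vertical below 0.12 rad or angle between biscuit_4's own z axis and vertical above 3.02 rad) and (angle between biscuit_5's own z axis and vertical below 0.12 rad or angle between biscuit_5's own z axis and vertical above 3.02 rad)), for 0.3 s.
3. the cover is over the stack, teeth meshed, fully home (z of cover in the frame of seat below -0.0125 m and horizontal distance between cover and seat below 0.006 m and angle between cover's own z axis and vertical below 0.06 rad), for 0.2 s.
4. the cover has turned the hub clockwise to the closed stop (all of step 3 and value of joint hub above 0.74 rad), for 0.2 s.
At the end, for the whole second after the job is handed in: Terracotta disc flat on the hub, every biscuit there stacked flat on it, each within 10 mm of the hub's axis; cover meshed and home (origin at least 12.5 mm below the seat, within 6 mm of the axis, upright); hub turned to 0.74 rad or more; all at rest (all of step 2 and all of step 4 and linear speed of each of biscuit_1, biscuit_2, biscuit_3, biscuit_4, biscuit_5, stone, cover below 0.02 m/s); the robot touches nothing.
It fails at once if the steel cup is pushed more than 5 cm or knocked over (distance of steel_cup from where it was at the start of the episode above 0.05 m or angle between steel_cup's own z axis and vertical above 0.5 rad).
It fails at once if the tea glass is pushed more than 5 cm or knocked over (distance of tea_glass from where it was at the start of the episode above 0.05 m or angle between tea_glass's own z axis and vertical above 0.5 rad).
It fails at once if the mug is pushed more than 5 cm or knocked over (distance of mug from where it was at the start of the episode above 0.05 m or angle between mug's own z axis and vertical above 0.5 rad).
Of biscuit_2, biscuit_3, biscuit_4, biscuit_5 only 2 to 4 are there at a start; the rules pass over those that are not, and their reading is None.
At some moment in a run one of biscuit_1, biscuit_2, biscuit_3, biscuit_4, biscuit_5, cover may be knocked a few centimetres aside while the robot is not near it.
Once in a run the grip may slacken for a moment while it holds something.
It also fails if it takes over 210 s, if anything falls off the work surface, if the arm or the gripper's body presses on something with over 40 N, if the wrist force passes 120 N, or if a joint passes its speed limit or range.

## Robot

A 6-joint arm with a two-finger parallel gripper is mounted at the origin on a cart in front of the work surface, level with it; the furniture and walls round the work are solid. World frame = base frame: x ahead of the robot, y to its left, z up, the work surface at z = 0. Lengths are in m, angles in rad, forces in N, time in s.
With the tool pointing down it reaches from about 0.35 to 0.975 m from the base axis. Payload 4.9 kg.
Tool frame: the origin (TCP) lies at the very end of the fingers, on their centre line; the grasp point (between the pads) lies 19 mm behind it; x points along the fingers, z is the direction in which the jaws open and shut, and the axes are right-handed (so a half turn about x gives the same grasp; the last joint's range is limited). The gripper opens to 85 mm and grips with 20 to 120 N. Pads are 22 mm wide; open, the fingers measure 114 mm over their backs; the gripper's body (76 mm by 85 mm) begins 54 mm behind the grasp point. The pads swing forward as they close: fully open they stand 13 mm farther back than shut.
Start: joints at [1.218, 0.053, 1.613, -0, 1.476, -0.119], TCP at [0.145, 0.608, 0.231] pointing down, gripper open.
Joint ranges: [-3.01, 3.01], [-1.01, 2.22], [0.06, 2.58], [-1.02, 4.17], [0.09, 2.62], [-3.14, 3.14]. Speed limits (rad/s): [2.57, 2.57, 3.14, 3.14, 3.14, 3.14].

## Interface

Orientations are given as a rotation vector (axis times angle).
In Python, from station import ctrl, imaging gives the robot as it stands. The module is installed in compiled form; this text tells all that it offers.
- The arm moves only by the shell command python3 -m jog 'ROWS' [FORCE]. ROWS is JSON, a list that holds one entry, the list of rows, each a list of 5 numbers: the shift along the tool's x, y, z in m, then the turn about the tool's x in rad, then the closure, from -1 (fully open) to 1 (shut). A call has 1 to 12 rows; each row is the pose to reach, as a shift and turn from the pose measured when the call began, along the tool's axes at that moment; what a row does not reach only later rows make up. A row lasts 1/10 s, in which the tool goes at most 50 mm and 8.59 degrees, less where a joint would pass 70% of its speed; a pose out of reach is approached as far as the arm can. A call with a gripper value outside its range is refused whole. The fingers move at their own pace and stop on an object; FORCE is the grip in N (left out, the last holds). Time passes only in rows, so rows that repeat a pose let the fingers close. It gives the time, the measured TCP pose, the force and the opening at its end, in the units of the state.
- ctrl.get_obs(): the state, without advancing time (a new reading comes with each control period).
- imaging.get_image(name): name is "scene" or "top"; returns a dict with "color" (480x640x3 uint8, red, green, blue), "intrinsics" (3x3 intrinsics, pixels), "distortion" ([k1, k2, p1, p2, k3] as OpenCV has them; the pictures are not rectified), "R" (3x3) and "t" (3): a world point X has camera coordinates R X + t. Camera axes: x right, y down, z forward; pixel columns grow to the right and rows downward; lengths in m; the calibration is good to about 2 mm. A picture is of the moment at which its call begins. There is no depth.
- ctrl.finish_job(): hands the job in, once; it reports no verdict.
The state is a dict: "t": time; "q": joint angles; "dq": joint speeds; "effort": joint torques, N m; "tool_pos": TCP position; "tool_rot": TCP orientation; "contact_force": force on the tool from outside, world axes, zero at the start; "wrist_torque": the same for the moment, N m; "opening": finger opening in m.
Only numpy, scipy, OpenCV 4.12 (cv2) and the standard library are available. Lean on these libraries where they do the work, as an engineer would, in place of code of your own. Each camera call takes 0.05 s, during which the arm holds its last target.

## Working session

There is one attempt and no reset: what is moved stays moved. The work goes in short steps, Python scripts to look and compute and a shell command to move; the robot and the scene stay as the last step left them, time stands still between calls to the robot, and variables do not carry over. Pictures are saved under pics/ and viewed, and the job is handed in when it is done.

```bash
mkdir -p pics; ls; cat > look.py <<'E'
import sys,cv2
from station import ctrl, imaging
def snap(name,f):
    im=imaging.get_image(name); cv2.imwrite(f,cv2.cvtColor(im["color"],cv2.COLOR_RGB2BGR)); return im
E
python3 - <<'E'
from look import *
for n in("scene","top"):
    im=snap(n,f"pics/{n}0.png"); print(n,im["intrinsics"].tolist(),im["distortion"],im["R"].tolist(),im["t"])
print(ctrl.get_obs())
E
```

```text
pics
scene [[481.9859691955948, 0.0, 323.4883156038246], [0.0, 481.9859691955948, 247.32026595239975], [0.0, 0.0, 1.0]] [-0.06565857  0.          0.          0.          0.        ] [[0.6673499546577578, -0.7447062126354139, 0.007529600288588695], [-0.39219854362837375, -0.36001782395943516, -0.8465030825740065], [0.6331068949190735, 0.5619606955061273, -0.5323305705219252]] [-0.33776313  0.27330478  0.8454946 ]
top [[526.4324961644058, 0.0, 318.75695478711737], [0.0, 526.4324961644058, 237.05294604988345], [0.0, 0.0, 1.0]] [-0.06143568  0.          0.          0.          0.        ] [[0.023814965522356294, -0.9997060034941171, -0.004555655275471101], [-0.9952203822073912, -0.02327592386486368, -0.09483998211308897], [0.09470606240438335, 0.006792491888623563, -0.9954821062167817]] [0.00729261 0.51862211 1.2892073 ]
{'t': 0.1, 'q': array([ 1.21799272e+00,  5.32961620e-02,  1.61414447e+00, -6.84404401e-06,
        1.47599869e+00, -1.18998929e-01]), 'dq': array([-0.00163361, -0.00192502, -0.00341984, -0.0006711 ,  0.00215565,
       -0.00017817]), 'effort': array([-3.66280110e-04, -3.94900203e+01, -3.71363604e+01, -1.60820387e-04,
        3.88554996e-03,  4.25832255e-06]), 'tool_pos': array([0.14460683, 0.60746738, 0.23018996]), 'tool_rot': array([-1.03630541,  1.31238205,  1.03468444]), 'contact_force': array([ 0.59883387, -0.79417262, -0.40890166]), 'wrist_torque': array([ 0.03854207, -0.0255395 ,  0.01224352]), 'opening': 0.08534919569501662}
```

View pics/scene0.png

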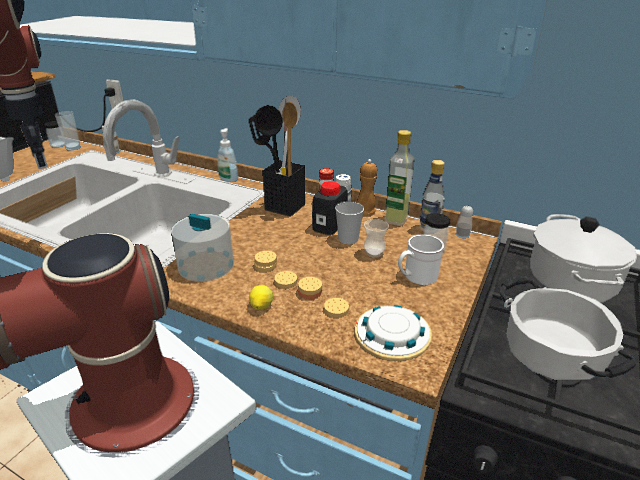

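View pics/top0.png

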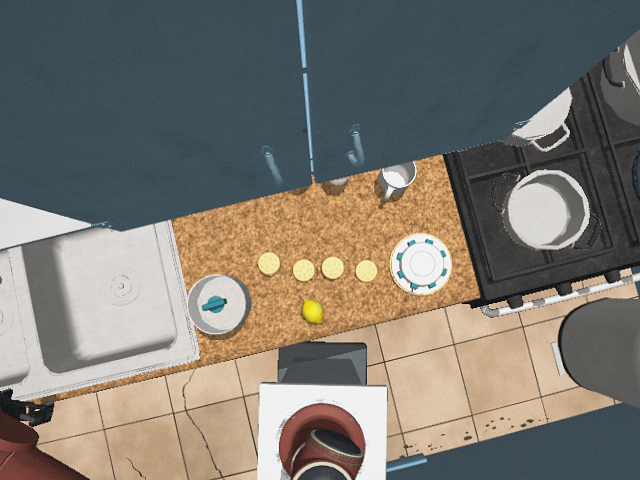

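```bash
python3 - <<'E'
import cv2
a=cv2.imread('pics/scene0.png')[235:335,150:370]; cv2.imwrite('pics/z1.png',cv2.resize(a,None,fx=3.6,fy=3.6,interpolation=cv2.INTER_CUBIC))
a=cv2.imread('pics/top0.png')[220:350,180:470]; cv2.imwrite('pics/z2.png',cv2.resize(a,None,fx=2.7,fy=2.7,interpolation=cv2.INTER_CUBIC))
E
```

```text
(no output)
```

View pics/z1.png

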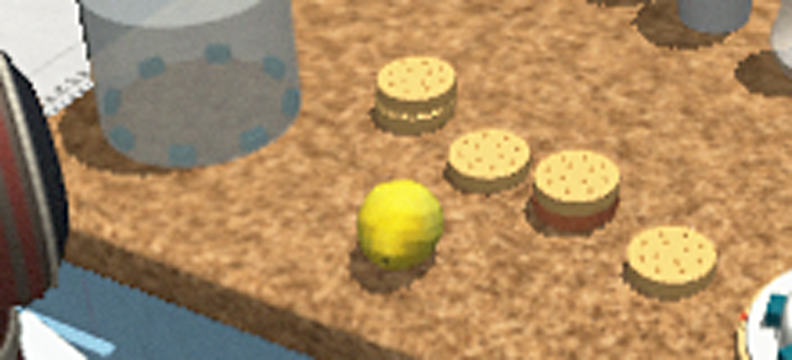

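View pics/z2.png

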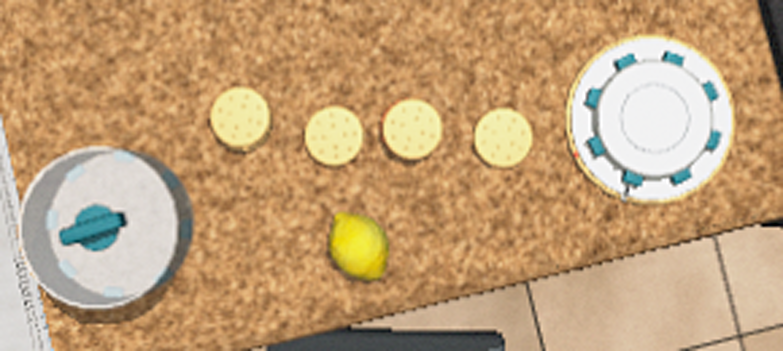

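```bash
cat > h.py <<'E'
import cv2, numpy as np
from look import *
from scipy.spatial.transform import Rotation as Ro
def ray(im,uv):
    p=cv2.undistortPoints(np.array([[uv]],float),im["intrinsics"],im["distortion"])[0,0]
    R,t=im["R"],im["t"]; return -R.T@t, R.T@np.array([p[0],p[1],1.])
def cast(im,uv,z):
    c,d=ray(im,uv); return c+d*(z-c[2])/d[2]
def proj(im,X):
    return cv2.projectPoints(np.array([X],float),cv2.Rodrigues(im["R"])[0],im["t"],im["intrinsics"],im["distortion"])[0][0,0]
def two(im1,u1,im2,u2):
    c1,d1=ray(im1,u1);c2,d2=ray(im2,u2);d1/=np.linalg.norm(d1);d2/=np.linalg.norm(d2)
    s=np.linalg.lstsq(np.c_[d1,-d2],c2-c1,rcond=None)[0]
    a,b=c1+s[0]*d1,c2+s[1]*d2; return (a+b)/2,np.linalg.norm(a-b)
def blobs(im,lo,hi,amin=60,roi=None):
    hsv=cv2.cvtColor(im["color"],cv2.COLOR_RGB2HSV); m=cv2.inRange(hsv,np.array(lo),np.array(hi))
    if roi: k=np.zeros_like(m);x0,y0,x1,y1=roi;k[y0:y1,x0:x1]=1;m*=k
    m=cv2.morphologyEx(m,cv2.MORPH_CLOSE,np.ones((3,3),np.uint8))
    n,l,s,c=cv2.connectedComponentsWithStats(m)
    return m,[(c[i],s[i]) for i in range(1,n) if s[i][4]>=amin]
def state():
    o=ctrl.get_obs(); R=Ro.from_rotvec(o["tool_rot"]).as_matrix()
    return o,R
def go(x,y,z,jaw=None):
    """print shift along tool axes and turn to get to world target; jaw = world angle(deg) of tool z axis (mod 180)"""
    o,R=state(); d=R.T@(np.array([x,y,z])-o["tool_pos"])
    cur=np.degrees(np.arctan2(R[1,2],R[0,2]));
    s=f"pos {o['tool_pos'].round(4)} jaw {cur:.1f} q6 {o['q'][5]:.2f} open {o['opening']:.4f} F {o['contact_force'].round(1)} tilt {np.degrees(np.arccos(-R[2,0])):.2f} t {o['t']:.1f}\n shift {d.round(4)}"
    if jaw is not None:
        a=(jaw-cur+90)%180-90; s+=f" turn {-np.radians(a):.3f}"
    print(s)
E
python3 - <<'E'
from h import *
T=imaging.get_image("top");S=imaging.get_image("scene")
print("cams",-T["R"].T@T["t"],-S["R"].T@S["t"])
m,b=blobs(T,(22,60,170),(34,170,255),150,(180,160,470,350))
for c,s in b:
    print("top",c.round(1),s[2:], cast(T,c,.014)[:2].round(4),cast(T,c,.028)[:2].round(4), "scene uv",proj(S,cast(T,c,.014)).round(0),proj(S,cast(T,c,.028)).round(0))
m,b=blobs(S,(20,60,170),(34,190,255),80,(230,240,370,330))
for c,s in b:
    print("scene",c.round(1),s[2:], cast(S,c,.014)[:2].round(4),cast(S,c,.028)[:2].round(4))
m,b=blobs(T,(80,100,60),(100,255,200),8,(180,220,470,350))
for c,s in b: print("teal",c.round(1),s,cast(T,c,.027)[:2].round(4),cast(T,c,.125)[:2].round(4))
E
```

```text
cams [0.39387387 0.01060494 1.33260213] [-0.20269252 -0.62827444  0.68397919]
top [268.6 262.7] [ 22  22 357] [0.4517 0.1438] [0.4511 0.1423] scene uv [266. 260.] [266. 256.]
top [332.4 267.1] [ 22  21 360] [ 0.4447 -0.0163] [ 0.4442 -0.016 ] scene uv [311. 288.] [311. 283.]
top [303.3 269.7] [ 21  22 349] [0.4363 0.0564] [0.4358 0.0559] scene uv [286. 277.] [286. 272.]
top [365.9 270.3] [ 21  22 354] [ 0.4384 -0.1003] [ 0.438  -0.0991] scene uv [337. 304.] [337. 299.]
scene [265.1 256.2] [ 21  12 196] [0.4626 0.1599] [0.4487 0.1434]
scene [285.4 277.2] [ 22  14 228] [0.4337 0.0568] [0.4204 0.0425]
scene [309.8 283.4] [ 24  14 258] [ 0.4548 -0.0029] [ 0.441  -0.0159]
scene [263. 290.] [ 23  15 157] [0.364  0.0586] [0.3521 0.0442]
scene [336.  305.1] [ 25  16 295] [ 0.4352 -0.1003] [ 0.4219 -0.1113]
teal [429.2 241.2] [426 239   7   5  21] [ 0.5142 -0.2561] [ 0.5051 -0.2361]
teal [411.3 242.3] [408 240   7   6  22] [ 0.5103 -0.2113] [ 0.5016 -0.1946]
teal [442.7 253.4] [441 251   5   6  19] [ 0.4844 -0.2901] [ 0.4776 -0.2675]
teal [399.2 255.9] [397 253   5   7  25] [ 0.4758 -0.1815] [ 0.4696 -0.1671]
teal [443.8 271.7] [442 269   4   6  18] [ 0.4389 -0.2928] [ 0.4355 -0.27  ]
teal [400.5 273.8] [398 271   6   7  26] [ 0.4315 -0.185 ] [ 0.4286 -0.1704]
teal [413.9 285.7] [411 283   7   6  27] [ 0.4027 -0.2187] [ 0.4021 -0.2015]
teal [432. 285.] [429 283   7   5  21] [ 0.4054 -0.2636] [ 0.4046 -0.243 ]
teal [214.3 304.3] [202 296  24  17 246] [0.3452 0.2738] [0.3488 0.254 ]
```

```bash
python3 - <<'E'
from h import *
go(0.4443,-0.016,0.12,0)
E
```

```text
pos [0.1447 0.6076 0.2305] jaw 76.6 q6 -0.12 open 0.0853 F [ 1.  -0.6  0.9] tilt 0.07 t 0.2
 shift [ 0.1112 -0.436  -0.5371] turn 1.337
```

```bash
python3 -m jog '[[[0,-0.2,-0.25,0.6,-0.8],[0,-0.2,-0.25,0.6,-0.8],[0,-0.2,-0.25,0.6,-0.8],[0,-0.2,-0.25,0.6,-0.8],[0,-0.2,-0.25,0.6,-0.8],[0,-0.2,-0.25,0.6,-0.8],[0,-0.436,-0.537,1.337,-0.8],[0,-0.436,-0.537,1.337,-0.8],[0,-0.436,-0.537,1.337,-0.8],[0,-0.436,-0.537,1.337,-0.8],[0,-0.436,-0.537,1.337,-0.8],[0,-0.436,-0.537,1.337,-0.8]]]' 40
python3 - <<'E'
from h import *
go(0.4443,-0.016,0.12,0)
E
```

```text
t: 1.4
tool_pos: [0.4045, 0.0649, 0.2312]
tool_rot: [0.001, 1.57, -0.003]
contact_force: [1.7, 0.3, 0.9]
opening: 0.0768
pos [0.4045 0.0649 0.2312] jaw -0.1 q6 -0.02 open 0.0768 F [1.7 0.3 0.9] tilt 0.07 t 1.4
 shift [ 0.1114 -0.0807  0.04  ] turn -0.003
```

```bash
python3 -m jog '[[[0.05,-0.081,0.04,0,-0.8],[0.1,-0.081,0.04,0,-0.8],[0.15,-0.081,0.04,0,-0.8],[0.19,-0.081,0.04,0,-0.8],[0.205,-0.081,0.04,0,-0.8],[0.2155,-0.081,0.04,0,-0.8],[0.2155,-0.081,0.04,0,-0.8]]]'
python3 -m jog '[[[0,0,0,0,0.1],[0,0,0,0,0.1],[0,0,0,0,0.1],[0,0,0,0,0.1],[0,0,0,0,0.1],[0,0,0,0,0.1],[0,0,0,0,0.1],[0,0,0,0,0.1]]]'
python3 - <<'E'
from h import *
go(0.4443,-0.016,0.016,0)
snap("scene","pics/s1.png")
E
```

```text
t: 2.1
tool_pos: [0.4428, -0.0161, 0.0144]
tool_rot: [0.002, 1.574, -0.002]
contact_force: [0.1, -0.6, 0.3]
opening: 0.0767
t: 2.9
tool_pos: [0.4454, -0.0163, 0.0174]
tool_rot: [0.001, 1.569, -0.003]
contact_force: [0.0, -0.3, 6.1]
opening: 0.0539
pos [ 0.4454 -0.0163  0.0174] jaw -0.1 q6 -0.20 open 0.0539 F [ 0.  -0.3  6.1] tilt 0.12 t 2.9
 shift [ 0.0014  0.0003 -0.0011] turn -0.002
```

View pics/s1.png

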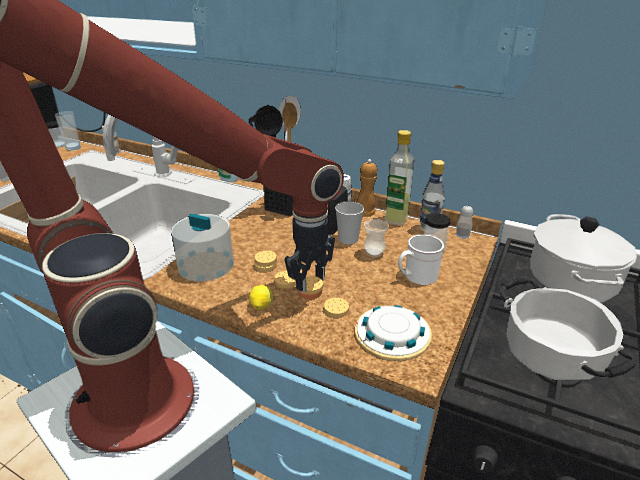

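```bash
python3 -m jog '[[[-0.01,0,0,0,0.1],[-0.03,0,0,0,0.1],[-0.06,0,0,0,0.1],[-0.08,0,0,0,0.1],[-0.08,0,0,0,0.1]]]'
python3 - <<'E'
from h import *
go(0.53,-0.05,0.09,0)
import cv2
im=snap("scene","pics/s2.png");a=cv2.imread('pics/s2.png')[200:320,230:400]; cv2.imwrite('pics/s2.png',cv2.resize(a,None,fx=4,fy=4,interpolation=cv2.INTER_CUBIC))
E
```

```text
t: 3.45
tool_pos: [0.4481, -0.0167, 0.102]
tool_rot: [-0.001, 1.56, -0.004]
contact_force: [0.4, -0.5, 0.2]
opening: 0.0541
pos [ 0.4481 -0.0167  0.102 ] jaw -0.1 q6 -0.20 open 0.0541 F [ 0.4 -0.5  0.2] tilt 0.62 t 3.5
 shift [ 0.0129 -0.0331  0.0818] turn -0.002
```

View pics/s2.png

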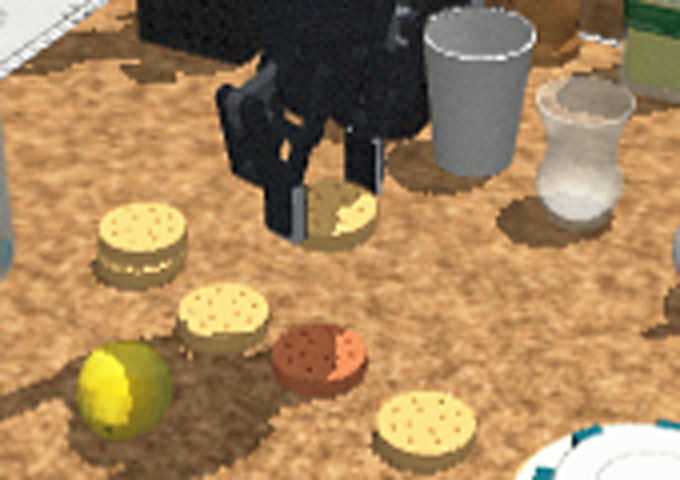

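```bash
python3 -m jog '[[[0,-0.02,0.04,0,0.1],[0,-0.033,0.072,0,0.1],[0.03,-0.033,0.072,0,0.1],[0.07,-0.033,0.072,0,0.1],[0.092,-0.033,0.072,0,0.1],[0.0975,-0.033,0.072,0,0.1],[0.0975,-0.033,0.072,0,0.1],[0.0975,-0.033,0.072,0,0.1]]]'
python3 - <<'E'
from h import *
go(0.52,-0.05,0.0035,0)
E
```

```text
t: 4.3
tool_pos: [0.5187, -0.0497, 0.0021]
tool_rot: [0.0, 1.565, -0.003]
contact_force: [-0.2, 0.4, -0.6]
opening: 0.0537
pos [ 0.5187 -0.0497  0.0021] jaw -0.1 q6 -0.24 open 0.0537 F [-0.2  0.4 -0.6] tilt 0.34 t 4.3
 shift [-0.0014 -0.0003  0.0013] turn -0.002
```

```bash
python3 -m jog '[[[0.001,0,0,0,0.1],[0.001,0,0,0,-0.2],[0.001,0,0,0,-0.6],[0.0,0,0,0,-0.8],[-0.02,0,0,0,-0.8],[-0.06,0,0,0,-0.8],[-0.11,0,0,0,-0.8],[-0.15,0,0,0,-0.8],[-0.15,0,0,0,-0.8]]]'
python3 - <<'E'
from h import *
S=snap("scene","pics/s3.png")
T=snap("top","pics/t3.png")
m,b=blobs(S,(0,110,60),(9,255,255),60,(270,270,350,310))
for c,s in b: print("stone scene",c.round(1),s[2:],cast(S,c,.014)[:2].round(4),cast(S,c,.009)[:2].round(4))
m,b=blobs(T,(0,110,60),(9,255,255),60,(300,240,380,300))
for c,s in b: print("stone top",c.round(1),s[2:],cast(T,c,.014)[:2].round(4))
m,b=blobs(T,(22,60,140),(34,170,255),150,(180,160,470,350))
for c,s in b: print("top",c.round(1),s[2:], cast(T,c,.014)[:2].round(4),cast(T,c,.028)[:2].round(4))
go(0.4445,-0.016,0.003,0)
E
```

```text
t: 5.2
tool_pos: [0.5224, -0.0504, 0.1604]
tool_rot: [-0.002, 1.551, -0.006]
contact_force: [0.0, 0.0, 0.4]
opening: 0.0769
stone scene [309.6 288.7] [ 24  18 224] [ 0.4397 -0.0167] [ 0.4445 -0.0121]
stone top [340.5 277.2] [  77   60 2791] [ 0.4198 -0.0372]
top [268.5 262.7] [ 22  22 366] [0.4519 0.144 ] [0.4512 0.1425]
top [362.4 267.1] [ 13  15 150] [ 0.4463 -0.0915] [ 0.4457 -0.0904]
pos [ 0.5188 -0.0496  0.1538] jaw -0.1 q6 -0.24 open 0.0767 F [ 0.6 -0.7 -0.4] tilt 0.54 t 5.3
 shift [ 0.1501  0.0338 -0.0757] turn -0.002
```

View pics/t3.png

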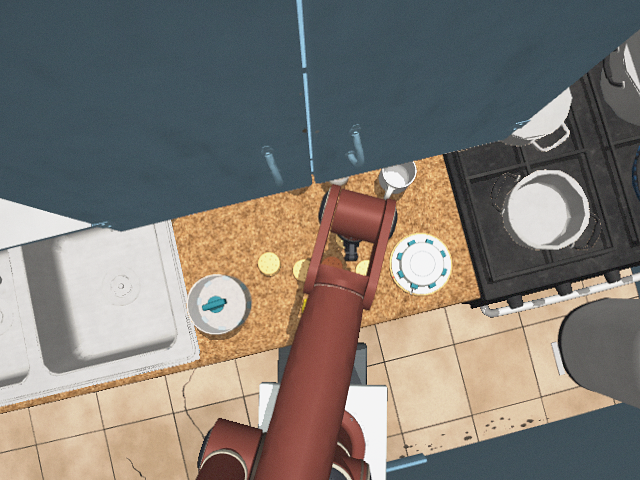

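```bash
python3 -m jog '[[[0,0.02,-0.04,0,-0.8],[0,0.035,-0.076,0,-0.8],[0.05,0.035,-0.076,0,-0.8],[0.09,0.035,-0.076,0,-0.8],[0.13,0.035,-0.076,0,-0.8],[0.145,0.035,-0.076,0,-0.8],[0.1505,0.035,-0.076,0,-0.8],[0.1505,0.035,-0.076,0,-0.8]]]'
python3 -m jog '[[[0,0,0,0,0.1],[0,0,0,0,0.1],[0,0,0,0,0.1],[0,0,0,0,0.1],[0,0,0,0,0.1],[0,0,0,0,0.1],[0,0,0,0,0.1],[0,0,0,0,0.1]]]'
python3 -m jog '[[[-0.005,0,0,0,0.1],[-0.02,0,0,0,0.1],[-0.06,0,0,0,0.1],[-0.1,0,0,0,0.1],[-0.1,0,0,0,0.1],[-0.1,0,0,0,0.1]]]'
python3 - <<'E'
from h import *
go(0.458,-0.2375,0.034,0)
S=snap("scene","pics/s4.png")
import cv2
a=cv2.imread('pics/s4.png')[180:360,230:450]; cv2.imwrite('pics/s4z.png',cv2.resize(a,None,fx=3,fy=3,interpolation=cv2.INTER_CUBIC))
# hub from scene and top
T=snap("top","pics/t4.png")
for n,I,roi in(("S",S,(345,300,440,360)),("T",T,(385,230,460,300))):
    m,b=blobs(I,(80,100,40),(100,255,220),8,roi)
    for c,s in b: print(n,c.round(1),s[4],cast(I,c,.027)[:2].round(4))
E
```

```text
t: 6.1
tool_pos: [0.4426, -0.0145, 0.0008]
tool_rot: [0.0, 1.566, -0.003]
contact_force: [-0.1, 0.3, 0.1]
opening: 0.0771
t: 6.9
tool_pos: [0.4438, -0.0147, 0.0021]
tool_rot: [-0.0, 1.563, -0.003]
contact_force: [0.2, -0.2, 6.5]
opening: 0.054
t: 7.5
tool_pos: [0.4435, -0.0146, 0.103]
tool_rot: [-0.0, 1.561, -0.004]
contact_force: [-1.0, 0.3, -1.8]
opening: 0.0539
pos [ 0.4435 -0.0146  0.103 ] jaw -0.1 q6 -0.20 open 0.0539 F [-1.   0.3 -1.8] tilt 0.57 t 7.5
 shift [ 0.0697 -0.2227  0.0143] turn -0.002
S [397.4 305.9] 9 [ 0.5099 -0.2103]
S [375.8 308.2] 12 [ 0.4722 -0.1802]
S [416.5 315.2] 21 [ 0.5113 -0.2579]
S [364.9 320.6] 35 [ 0.4247 -0.1877]
S [421.8 331.1] 35 [ 0.4762 -0.2929]
S [369.5 335.2] 55 [ 0.3958 -0.2216]
S [410.8 342.9] 56 [ 0.4326 -0.2953]
S [388.8 344.9] 60 [ 0.399  -0.2663]
T [429.2 241.2] 21 [ 0.5142 -0.2561]
T [411.1 242.4] 23 [ 0.5101 -0.2109]
T [442.7 253.4] 19 [ 0.4844 -0.2901]
T [399.2 255.9] 25 [ 0.4758 -0.1815]
T [443.7 271.6] 19 [ 0.4393 -0.2927]
T [400.5 273.8] 26 [ 0.4315 -0.185 ]
T [413.9 285.7] 27 [ 0.4027 -0.2187]
T [432. 285.] 21 [ 0.4054 -0.2636]
```

View pics/s4z.png

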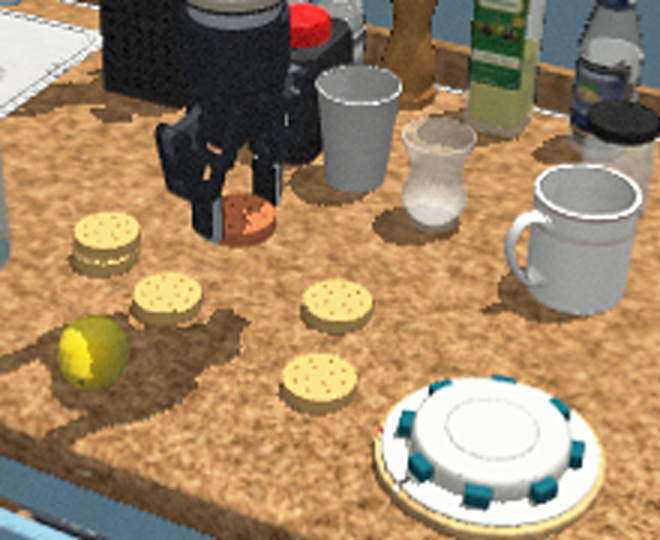

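```bash
python3 - <<'E'
from h import *
from scipy.optimize import least_squares
for n,roi in(("scene",(345,295,440,365)),("top",(380,225,462,302))):
    I=imaging.get_image(n)
    hsv=cv2.cvtColor(I["color"],cv2.COLOR_RGB2HSV)
    m=cv2.inRange(hsv,np.array((0,0,140)),np.array((180,45,255)))|cv2.inRange(hsv,np.array((80,90,40)),np.array((100,255,220)))
    k=np.zeros_like(m);x0,y0,x1,y1=roi;k[y0:y1,x0:x1]=255;m&=k
    m=cv2.morphologyEx(m,cv2.MORPH_OPEN,np.ones((5,5),np.uint8))
    cs,_=cv2.findContours(m,cv2.RETR_EXTERNAL,cv2.CHAIN_APPROX_NONE)
    c=cv2.convexHull(max(cs,key=cv2.contourArea)).reshape(-1,2)
    P=np.array([cast(I,p,.014)[:2] for p in c])
    r=least_squares(lambda v:np.hypot(*(P-v[:2]).T)-v[2],[.458,-.237,.075],loss='soft_l1',f_scale=.001)
    print(n,r.x.round(4),np.abs(r.fun).mean().round(4))
E
```

```text
scene [ 0.4556 -0.2376  0.0752] 0.0003
top [ 0.4585 -0.2379  0.0747] 0.0007
```

```bash
python3 -m jog '[[[0,-0.05,0.003,0,0.1],[0,-0.1,0.006,0,0.1],[0,-0.15,0.01,0,0.1],[0,-0.19,0.013,0,0.1],[0,-0.215,0.013,0,0.1],[0,-0.223,0.0135,0,0.1],[0.03,-0.223,0.0135,0,0.1],[0.05,-0.223,0.0135,0,0.1],[0.05,-0.223,0.0135,0,0.1],[0.05,-0.223,0.0135,0,0.1]]]'
python3 - <<'E'
from h import *
go(0.457,-0.2377,0.033,0)
S=snap("scene","pics/s5.png")
import cv2
a=cv2.imread('pics/s5.png')[240:370,320:460]; cv2.imwrite('pics/s5z.png',cv2.resize(a,None,fx=4,fy=4,interpolation=cv2.INTER_CUBIC))
E
```

```text
t: 8.7
tool_pos: [0.4543, -0.2363, 0.0496]
tool_rot: [0.001, 1.569, -0.001]
contact_force: [0.7, -0.8, 0.6]
opening: 0.0541
pos [ 0.4543 -0.2363  0.0496] jaw -0.1 q6 -0.62 open 0.0541 F [ 0.7 -0.8  0.6] tilt 0.11 t 8.7
 shift [ 0.0166 -0.0014  0.0027] turn -0.001
```

View pics/s5z.png

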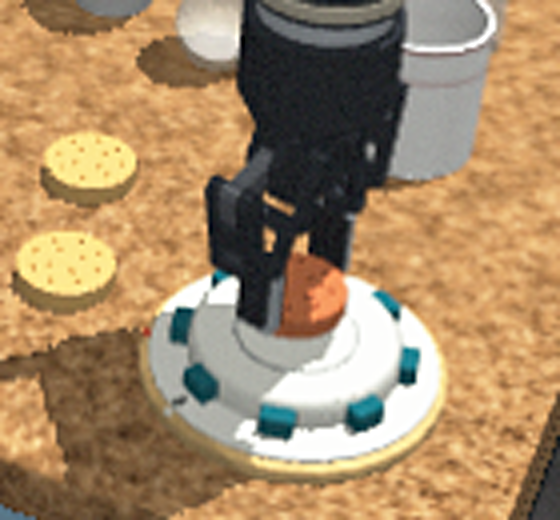

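```bash
python3 -m jog '[[[0.008,-0.0015,0.003,0,0.1],[0.013,-0.0015,0.003,0,0.1],[0.016,-0.0015,0.003,0,0.1],[0.018,-0.0015,0.003,0,0.1],[0.018,-0.0015,0.003,0,0.1]]]'
python3 - <<'E'
from h import *
go(0.457,-0.2377,0.032,0)
S=snap("scene","pics/s5.png")
import cv2
a=cv2.imread('pics/s5.png')[240:370,320:460]; cv2.imwrite('pics/s6z.png',cv2.resize(a,None,fx=4,fy=4,interpolation=cv2.INTER_CUBIC))
E
```

```text
t: 9.25
tool_pos: [0.458, -0.2384, 0.0325]
tool_rot: [0.0, 1.567, -0.002]
contact_force: [-0.3, 0.4, -0.7]
opening: 0.0539
pos [ 0.458  -0.2384  0.0325] jaw -0.1 q6 -0.62 open 0.0539 F [-0.3  0.4 -0.7] tilt 0.21 t 9.2
 shift [ 0.0005  0.0007 -0.001 ] turn -0.001
```

View pics/s6z.png

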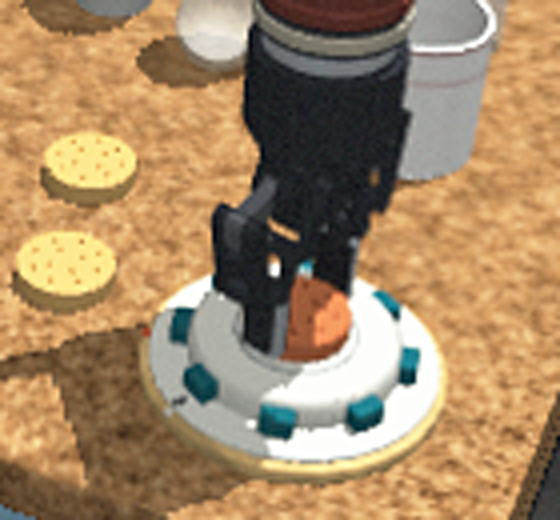

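```bash
python3 -m jog '[[[0.0015,0.0005,-0.001,0,0.1],[0.003,0.0005,-0.001,0,0.1],[0.003,0.0005,-0.001,0,0.1]]]'
python3 -m jog '[[[0,0,0,0,0],[0,0,0,0,-0.2],[0,0,0,0,-0.5],[0,0,0,0,-0.5],[-0.01,0,0,0,-0.5],[-0.03,0,0,0,-0.5],[-0.07,0,0,0,-0.5],[-0.1,0,0,0,-0.5],[-0.1,0.05,0,0,-0.8],[-0.1,0.1,0,0,-0.8],[-0.1,0.13,-0.02,0,-0.8],[-0.1,0.13,-0.02,0,-0.8]]]'
python3 - <<'E'
from h import *
S=snap("scene","pics/s7.png")
T=snap("top","pics/t7.png")
import cv2
a=cv2.imread('pics/s7.png')[230:370,240:460]; cv2.imwrite('pics/s7z.png',cv2.resize(a,None,fx=3.5,fy=3.5,interpolation=cv2.INTER_CUBIC))
m,b=blobs(S,(0,110,60),(12,255,255),60,(360,290,430,350))
for c,s in b: print("stone scene",c.round(1),s[2:],cast(S,c,.042)[:2].round(4))
m,b=blobs(T,(0,110,60),(12,255,255),60,(385,230,455,300))
for c,s in b: print("stone top",c.round(1),s[2:],cast(T,c,.044)[:2].round(4))
for n,I in(("T",T),("S",S)):
    m,b=blobs(I,(22,60,140),(34,190,255),80,(180,160,470,350))
    for c,s in b: print(n,c.round(1),s[2:], cast(I,c,.014)[:2].round(4),cast(I,c,.028)[:2].round(4))
go(0.437,-0.1003,0.003,0)
E
```

```text
t: 9.6
tool_pos: [0.4579, -0.2385, 0.032]
tool_rot: [-0.0, 1.566, -0.003]
contact_force: [-4.4, 2.9, 12.1]
opening: 0.0538
t: 10.8
tool_pos: [0.4359, -0.1051, 0.1315]
tool_rot: [-0.002, 1.567, 0.001]
contact_force: [0.1, -0.9, -0.4]
opening: 0.0771
stone scene [393.9 319.7] [ 27  21 451] [ 0.4521 -0.2397]
stone top [404.7 269.2] [  49   62 1934] [ 0.4423 -0.1928]
T [346.1 237.4] [ 21  22 356] [ 0.5201 -0.0491] [ 0.5187 -0.0485]
T [268.6 262.7] [ 22  22 365] [0.4518 0.1439] [0.4512 0.1425]
T [303.2 269.7] [ 21  22 357] [0.4363 0.0566] [0.4358 0.0561]
T [315.6 308.1] [ 15  18 129] [0.3417 0.0232] [0.3422 0.0231]
S [265.1 256.1] [ 21  12 194] [0.4627 0.1601] [0.4488 0.1436]
S [285.4 277.1] [ 22  13 226] [0.4339 0.0569] [0.4206 0.0426]
S [342.2 279.6] [ 23  14 228] [ 0.5173 -0.0493] [ 0.5022 -0.0614]
S [263.2 289.7] [ 22  12 143] [0.3649 0.059 ] [0.3531 0.0447]
S [338.8 306.8] [ 24  14 178] [ 0.4349 -0.1086] [ 0.4215 -0.1195]
pos [ 0.4377 -0.1079  0.1324] jaw -0.0 q6 -0.41 open 0.0769 F [ 0.  -0.8  0.5] tilt 0.37 t 10.9
 shift [ 0.1293  0.0079 -0.0015] turn -0.000
```

View pics/s7z.png

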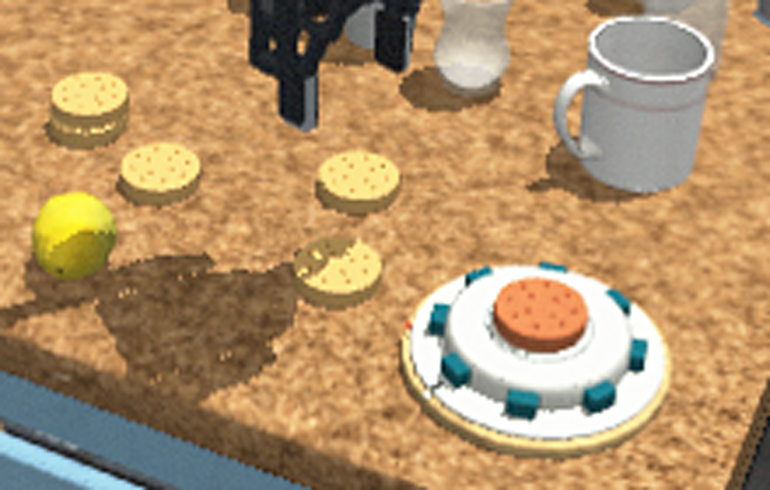

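```bash
python3 -m jog '[[[0.03,0.0077,-0.001,0,-0.8],[0.07,0.0077,-0.001,0,-0.8],[0.11,0.0077,-0.001,0,-0.8],[0.125,0.0077,-0.001,0,-0.8],[0.1305,0.0077,-0.001,0,-0.8],[0.1305,0.0077,-0.001,0,-0.8],[0.1305,0.0077,-0.001,0,0.1],[0.1305,0.0077,-0.001,0,0.1],[0.1305,0.0077,-0.001,0,0.1],[0.1305,0.0077,-0.001,0,0.1],[0.1305,0.0077,-0.001,0,0.1],[0.1305,0.0077,-0.001,0,0.1]]]'
python3 -m jog '[[[0,0,0,0,0.1],[-0.005,0,0,0,0.1],[-0.02,0,0,0,0.1],[-0.06,0,0,0,0.1],[-0.1,0,0,0,0.1],[-0.1,0,0,0,0.1],[-0.1,0,0,0,0.1]]]'
python3 - <<'E'
from h import *
T=imaging.get_image("top"); S=snap("scene","pics/s8.png")
import cv2
a=cv2.imread('pics/s8.png')[200:370,240:460]; cv2.imwrite('pics/s8z.png',cv2.resize(a,None,fx=3.5,fy=3.5,interpolation=cv2.INTER_CUBIC))
m,b=blobs(T,(0,110,60),(12,255,255),60,(395,230,455,300))
for c,s in b: print("stone top",c.round(1),s[2:],cast(T,c,.044)[:2].round(4))
go(0.457,-0.2377,0.046,0)
E
```

```text
t: 12.1
tool_pos: [0.4394, -0.1015, 0.0041]
tool_rot: [-0.004, 1.561, -0.004]
contact_force: [0.0, -0.8, 5.7]
opening: 0.0539
t: 12.8
tool_pos: [0.4391, -0.1012, 0.1054]
tool_rot: [-0.005, 1.558, -0.004]
contact_force: [0.2, -0.2, -1.3]
opening: 0.0537
stone top [409.2 270.5] [  39   53 1240] [ 0.4395 -0.2037]
pos [ 0.4374 -0.1006  0.1028] jaw 0.0 q6 -0.39 open 0.0535 F [ 0.7  0.2 -0.4] tilt 0.48 t 12.9
 shift [ 0.0574 -0.1369  0.0192] turn 0.000
```

View pics/s8z.png

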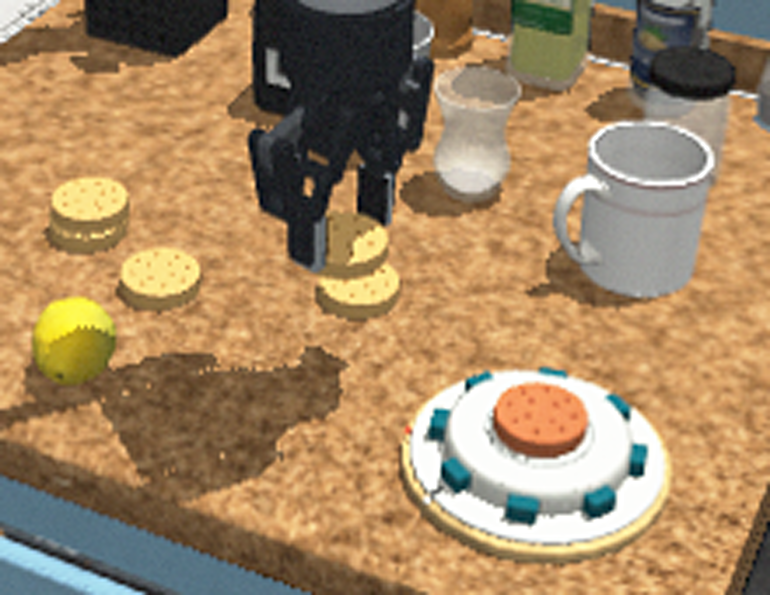

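```bash
python3 -m jog '[[[0,-0.05,0.006,0,0.1],[0,-0.1,0.013,0,0.1],[0,-0.13,0.019,0,0.1],[0,-0.137,0.0195,0,0.1],[0,-0.137,0.0195,0,0.1],[0.03,-0.137,0.0195,0,0.1],[0.045,-0.137,0.0195,0,0.1],[0.045,-0.137,0.0195,0,0.1]]]'
python3 - <<'E'
from h import *
go(0.457,-0.2377,0.046,0)
E
```

```text
t: 13.7
tool_pos: [0.4545, -0.2347, 0.0545]
tool_rot: [-0.0, 1.57, 0.002]
contact_force: [-1.0, -1.1, -0.8]
opening: 0.0537
pos [ 0.4545 -0.2347  0.0545] jaw 0.1 q6 -0.63 open 0.0537 F [-1.  -1.1 -0.8] tilt 0.09 t 13.7
 shift [ 0.0085 -0.003   0.0024] turn 0.001
```

```bash
python3 -m jog '[[[0.004,-0.003,0.0025,0,0.1],[0.007,-0.003,0.0025,0,0.1],[0.009,-0.003,0.0025,0,0.1],[0.011,-0.003,0.0025,0,0.1],[0.011,-0.003,0.0025,0,0.1]]]'
python3 - <<'E'
from h import *
go(0.457,-0.2377,0.046,0)
E
```

```text
t: 14.2
tool_pos: [0.4575, -0.2374, 0.048]
tool_rot: [0.001, 1.572, 0.004]
contact_force: [-12.3, 8.8, 25.2]
opening: 0.0537
pos [ 0.4575 -0.2374  0.048 ] jaw 0.1 q6 -0.63 open 0.0537 F [-12.3   8.8  25.2] tilt 0.18 t 14.2
 shift [ 0.002  -0.0003 -0.0005] turn 0.002
```

```bash
python3 -m jog '[[[0,0,0,0,0.1],[0,0,0,0,-0.1],[0,0,0,0,-0.5],[0,0,0,0,-0.5],[-0.01,0,0,0,-0.5],[-0.03,0,0,0,-0.5],[-0.07,0,0,0,-0.5],[-0.1,0,0,0,-0.5],[-0.1,0.05,0.02,0,-0.8],[-0.1,0.1,0.04,0,-0.8],[-0.1,0.15,0.06,0,-0.8],[-0.1,0.187,0.063,0,-0.8]]]'
python3 - <<'E'
from h import *
S=snap("scene","pics/s9.png")
a=cv2.imread('pics/s9.png')[230:370,240:460]; cv2.imwrite('pics/s9z.png',cv2.resize(a,None,fx=3.5,fy=3.5,interpolation=cv2.INTER_CUBIC))
T=imaging.get_image("top")
for n,I in(("T",T),("S",S)):
    m,b=blobs(I,(22,60,140),(34,190,255),80,(180,160,470,350))
    for c,s in b: print(n,c.round(1),s[2:], cast(I,c,.014)[:2].round(4),cast(I,c,.028)[:2].round(4),cast(I,c,.058)[:2].round(4))
go(0.519,-0.0493,0.003,0)
E
```

```text
t: 15.4
tool_pos: [0.5214, -0.049, 0.1496]
tool_rot: [0.001, 1.57, 0.003]
contact_force: [-0.5, 0.2, 0.8]
opening: 0.0764
T [402.  247.1] [42 43 87] [ 0.4989 -0.1901] [ 0.4978 -0.188 ] [ 0.4954 -0.1834]
T [268.5 262.7] [ 22  22 369] [0.4519 0.144 ] [0.4512 0.1426] [0.4499 0.1395]
T [423.8 262.2] [ 22  22 377] [ 0.4621 -0.2454] [ 0.4614 -0.2427] [ 0.4598 -0.2369]
S [265.1 256.2] [ 21  12 195] [0.4626 0.16  ] [0.4487 0.1435] [0.4189 0.1082]
S [344.1 280.5] [ 21  13 175] [ 0.5176 -0.0546] [ 0.5026 -0.0666] [ 0.4703 -0.0923]
S [264.3 291.2] [ 23  18 168] [0.3629 0.0529] [0.3511 0.0387] [0.3258 0.0082]
S [394.9 311.9] [ 27  17 347] [ 0.5033 -0.2097] [ 0.4885 -0.2185] [ 0.4569 -0.2372]
pos [ 0.5207 -0.0459  0.149 ] jaw 0.5 q6 -0.24 open 0.0772 F [ 0.1 -0.5 -0.3] tilt 0.27 t 15.5
 shift [ 0.146  -0.0041 -0.0017] turn 0.009
```

View pics/s9z.png

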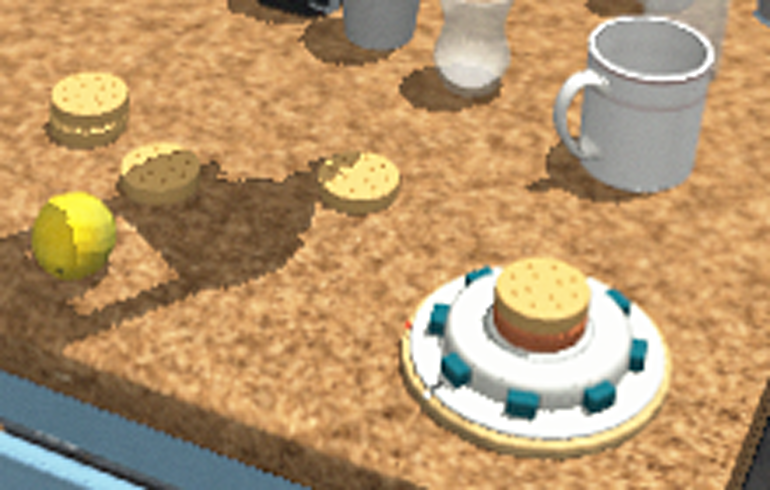

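```bash
python3 -m jog '[[[0.03,-0.004,-0.0015,0,-0.8],[0.07,-0.004,-0.0015,0,-0.8],[0.11,-0.004,-0.0015,0,-0.8],[0.135,-0.004,-0.0015,0,-0.8],[0.1465,-0.004,-0.0015,0,-0.8],[0.1465,-0.004,-0.0015,0,-0.8],[0.1465,-0.004,-0.0015,0,0.1],[0.1465,-0.004,-0.0015,0,0.1],[0.1465,-0.004,-0.0015,0,0.1],[0.1465,-0.004,-0.0015,0,0.1],[0.1465,-0.004,-0.0015,0,0.1],[0.1465,-0.004,-0.0015,0,0.1]]]'
python3 -m jog '[[[0,0,0,0,0.1],[-0.005,0,0,0,0.1],[-0.02,0,0,0,0.1],[-0.06,0,0,0,0.1],[-0.1,0,0,0,0.1],[-0.1,0,0,0,0.1],[-0.1,0,0,0,0.1]]]'
python3 - <<'E'
from h import *
go(0.457,-0.2377,0.06,0)
E
```

```text
t: 16.7
tool_pos: [0.5214, -0.0499, 0.0051]
tool_rot: [-0.004, 1.567, 0.009]
contact_force: [1.1, -0.6, 7.3]
opening: 0.0533
t: 17.4
tool_pos: [0.5221, -0.0504, 0.1075]
tool_rot: [-0.005, 1.563, 0.009]
contact_force: [-0.2, -0.3, -1.4]
opening: 0.0535
pos [ 0.5221 -0.0504  0.1075] jaw 0.5 q6 -0.25 open 0.0535 F [-0.2 -0.3 -1.4] tilt 0.47 t 17.4
 shift [ 0.0465 -0.1868 -0.0672] turn 0.009
```

```bash
python3 -m jog '[[[0,-0.05,-0.017,0,0.1],[0,-0.1,-0.034,0,0.1],[0,-0.15,-0.055,0.009,0.1],[0,-0.18,-0.065,0.009,0.1],[0,-0.187,-0.067,0.009,0.1],[0,-0.187,-0.067,0.009,0.1],[0.02,-0.187,-0.067,0.009,0.1],[0.035,-0.187,-0.067,0.009,0.1],[0.035,-0.187,-0.067,0.009,0.1],[0.035,-0.187,-0.067,0.009,0.1]]]'
python3 - <<'E'
from h import *
go(0.457,-0.2377,0.063,0)
E
```

```text
t: 18.4
tool_pos: [0.4568, -0.2367, 0.0707]
tool_rot: [0.002, 1.565, 0.004]
contact_force: [0.2, 0.9, 0.9]
opening: 0.0532
pos [ 0.4568 -0.2367  0.0707] jaw 0.1 q6 -0.63 open 0.0532 F [0.2 0.9 0.9] tilt 0.42 t 18.4
 shift [ 0.0077 -0.0011  0.0001] turn 0.001
```

```bash
python3 -m jog '[[[0.003,-0.001,0,0,0.1],[0.005,-0.001,0,0,0.1],[0.0065,-0.001,0,0,0.1],[0.008,-0.001,0,0,0.1],[0.008,-0.001,0,0,0.1]]]'
python3 - <<'E'
from h import *
go(0.457,-0.2377,0.061,0)
E
```

```text
t: 18.9
tool_pos: [0.4571, -0.2378, 0.0632]
tool_rot: [0.002, 1.564, 0.004]
contact_force: [-0.8, 1.2, 2.2]
opening: 0.0535
pos [ 0.4571 -0.2378  0.0632] jaw 0.1 q6 -0.63 open 0.0535 F [-0.8  1.2  2.2] tilt 0.43 t 18.9
 shift [ 0.0022  0.0001 -0.0001] turn 0.001
```

```bash
python3 -m jog '[[[0.0005,0,0,0,0.1],[0.0005,0,0,0,-0.1],[0.0005,0,0,0,-0.5],[0,0,0,0,-0.5],[-0.01,0,0,0,-0.5],[-0.03,0,0,0,-0.5],[-0.07,0,0,0,-0.5],[-0.07,0.05,0,0,-0.8],[-0.07,0.1,0,0,-0.8],[-0.07,0.15,0,0,-0.8],[-0.07,0.2,-0.01,0,-0.8],[-0.07,0.25,-0.02,0,-0.8]]]'
python3 - <<'E'
from h import *
S=snap("scene","pics/s10.png")
a=cv2.imread('pics/s10.png')[230:370,240:460]; cv2.imwrite('pics/s10z.png',cv2.resize(a,None,fx=3.5,fy=3.5,interpolation=cv2.INTER_CUBIC))
T=imaging.get_image("top")
for n,I in(("T",T),("S",S)):
    m,b=blobs(I,(22,60,140),(34,190,255),80,(180,160,470,350))
    for c,s in b: print(n,c.round(1),s[2:], cast(I,c,.014)[:2].round(4),cast(I,c,.028)[:2].round(4),cast(I,c,.072)[:2].round(4))
go(0.435,0.0567,0.003,0)
E
```

```text
t: 20.1
tool_pos: [0.4365, 0.0117, 0.1348]
tool_rot: [0.002, 1.562, 0.003]
contact_force: [0.5, 1.1, -0.1]
opening: 0.077
T [413.2 246.5] [ 61  43 117] [ 0.5009 -0.2184] [ 0.4998 -0.216 ] [ 0.4962 -0.2083]
T [268.5 262.7] [ 22  22 365] [0.4517 0.144 ] [0.4511 0.1426] [0.4492 0.1382]
T [425.2 262.4] [ 22  22 386] [ 0.4616 -0.2488] [ 0.4609 -0.2461] [ 0.4586 -0.2374]
S [265.1 256.1] [ 21  12 194] [0.4627 0.1601] [0.4488 0.1436] [0.4051 0.0919]
S [283.  275.4] [ 20  11 131] [0.435  0.0663] [0.4216 0.0518] [0.3798 0.0062]
S [262.3 289.2] [18 14 97] [0.3647 0.0619] [0.3528 0.0475] [0.3155 0.0022]
S [395.4 306.8] [ 26  17 344] [ 0.5184 -0.2006] [ 0.5033 -0.2095] [ 0.456  -0.2376]
pos [0.4355 0.0147 0.1342] jaw 0.5 q6 -0.15 open 0.0771 F [ 0.1 -0.6 -1.1] tilt 0.50 t 20.2
 shift [ 0.1314  0.0414 -0.0011] turn 0.009
```

View pics/s10z.png

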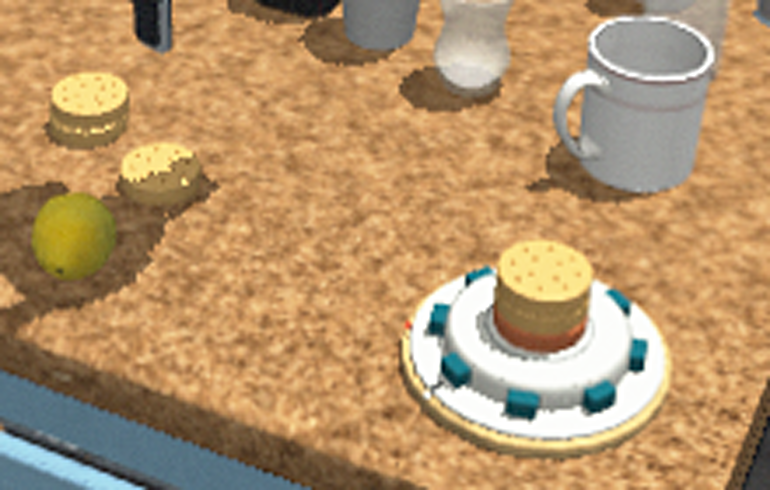

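```bash
python3 -m jog '[[[0,0.0405,-0.001,0.009,-0.7],[0.04,0.0415,-0.001,0.009,-0.7],[0.08,0.0415,-0.001,0.009,-0.7],[0.115,0.0415,-0.001,0.009,-0.7],[0.127,0.0415,-0.001,0.009,-0.7],[0.1315,0.0415,-0.001,0.009,-0.7],[0.1315,0.0415,-0.001,0.009,0.1],[0.1315,0.0415,-0.001,0.009,0.1],[0.1315,0.0415,-0.001,0.009,0.1],[0.1315,0.0415,-0.001,0.009,0.1],[0.1315,0.0415,-0.001,0.009,0.1],[0.1315,0.0415,-0.001,0.009,0.1]]]'
python3 -m jog '[[[0,0,0,0,0.1],[-0.005,0,0,0,0.1],[-0.02,0,0,0,0.1],[-0.06,0,0,0,0.1],[-0.11,0,0,0,0.1],[-0.12,0,0,0,0.1],[-0.12,0,0,0,0.1]]]'
python3 - <<'E'
from h import *
go(0.457,-0.2377,0.0765,0)
E
```

```text
t: 21.4
tool_pos: [0.437, 0.0567, 0.0049]
tool_rot: [0.004, 1.56, 0.003]
contact_force: [0.2, -1.1, 6.3]
opening: 0.0535
t: 22.1
tool_pos: [0.4374, 0.0561, 0.1276]
tool_rot: [0.004, 1.554, 0.003]
contact_force: [0.1, 0.2, -0.7]
opening: 0.0536
pos [0.4374 0.0561 0.1276] jaw -0.0 q6 -0.05 open 0.0536 F [ 0.1  0.2 -0.7] tilt 0.98 t 22.1
 shift [ 0.0501 -0.294   0.0188] turn -0.000
```

```bash
python3 -m jog '[[[0,-0.05,0.003,0,0.1],[0,-0.1,0.006,0,0.1],[0,-0.15,0.01,0,0.1],[0,-0.2,0.013,0,0.1],[0,-0.25,0.016,0,0.1],[0,-0.285,0.019,0,0.1],[0,-0.294,0.019,0,0.1],[0,-0.294,0.019,0,0.1],[0.02,-0.294,0.019,0,0.1],[0.04,-0.294,0.019,0,0.1],[0.04,-0.294,0.019,0,0.1],[0.04,-0.294,0.019,0,0.1]]]'
python3 - <<'E'
from h import *
go(0.457,-0.2377,0.0765,0)
E
```

```text
t: 23.3
tool_pos: [0.4564, -0.2359, 0.0857]
tool_rot: [0.004, 1.556, 0.006]
contact_force: [-0.5, -0.4, 0.4]
opening: 0.0537
pos [ 0.4564 -0.2359  0.0857] jaw 0.1 q6 -0.64 open 0.0537 F [-0.5 -0.4  0.4] tilt 0.91 t 23.3
 shift [ 0.0092 -0.0018  0.0005] turn 0.001
```

```bash
python3 -m jog '[[[0.003,-0.0018,0.0005,0,0.1],[0.006,-0.0018,0.0005,0,0.1],[0.008,-0.0018,0.0005,0,0.1],[0.0095,-0.0018,0.0005,0,0.1],[0.0095,-0.0018,0.0005,0,0.1]]]'
```

```text
t: 23.8
tool_pos: [0.4573, -0.2378, 0.0769]
tool_rot: [0.004, 1.556, 0.006]
contact_force: [-2.4, 1.5, 4.1]
opening: 0.0531
```

```bash
python3 -m jog '[[[0.0005,0,0,0,0.1],[0.0005,0,0,0,-0.1],[0.0005,0,0,0,-0.5],[0,0,0,0,-0.5],[-0.01,0,0,0,-0.5],[-0.03,0,0,0,-0.5],[-0.07,0,0,0,-0.5],[-0.07,0.05,0,0,-0.7],[-0.07,0.1,0,0,-0.7],[-0.07,0.15,0,0,-0.7],[-0.07,0.2,-0.005,0,-0.7],[-0.07,0.25,-0.005,0,-0.7]]]'
python3 - <<'E'
from h import *
S=snap("scene","pics/s11.png")
a=cv2.imread('pics/s11.png')[210:370,200:460]; cv2.imwrite('pics/s11z.png',cv2.resize(a,None,fx=3,fy=3,interpolation=cv2.INTER_CUBIC))
T=imaging.get_image("top")
for n,I in(("T",T),("S",S)):
    m,b=blobs(I,(22,60,140),(34,190,255),80,(180,160,470,350))
    for c,s in b: print(n,c.round(1),s[2:], cast(I,c,.028)[:2].round(4),cast(I,c,.086)[:2].round(4))
go(0.450,0.143,0.016,0)
E
```

```text
t: 25.0
tool_pos: [0.4505, 0.0132, 0.1492]
tool_rot: [0.004, 1.554, 0.005]
contact_force: [0.9, 0.0, 0.7]
opening: 0.0725
T [402.4 246.3] [42 40 80] [ 0.4997 -0.1891] [ 0.495  -0.1802]
T [426.6 261.9] [ 22  23 391] [ 0.4622 -0.2496] [ 0.4591 -0.238 ]
T [268.5 262.7] [ 22  22 366] [0.4512 0.1425] [0.4487 0.1367]
T [313.7 310. ] [ 17  15 106] [0.3376 0.0278] [0.3401 0.027 ]
S [265.1 256.1] [ 21  12 193] [0.4489 0.1437] [0.3913 0.0755]
S [262.4 289.3] [17 14 90] [0.3528 0.0471] [ 0.3037 -0.0126]
S [396.4 301.5] [ 26  17 348] [ 0.5199 -0.2006] [ 0.456  -0.2384]
pos [0.4505 0.0164 0.1491] jaw 0.5 q6 -0.15 open 0.0725 F [ 0.4 -0.9 -0.5] tilt 1.02 t 25.1
 shift [ 0.134   0.1256 -0.0014] turn 0.009
```

View pics/s11z.png

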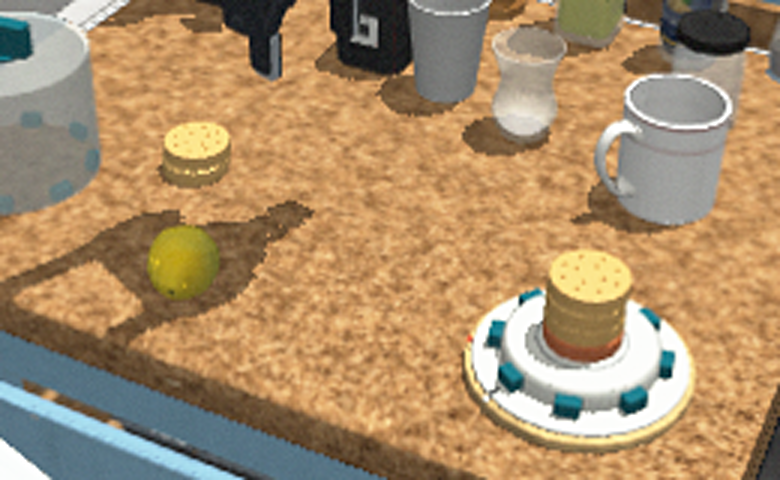

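```bash
python3 -m jog '[[[0,0.05,0,0.005,-0.7],[0,0.1,-0.001,0.009,-0.7],[0.0,0.1255,-0.0015,0.009,-0.7],[0.04,0.1255,-0.0015,0.009,-0.7],[0.08,0.1255,-0.0015,0.009,-0.7],[0.115,0.1255,-0.0015,0.009,-0.7],[0.128,0.1255,-0.0015,0.009,-0.7],[0.1325,0.1255,-0.0015,0.009,-0.7],[0.1325,0.1255,-0.0015,0.009,-0.7]]]'
python3 -m jog '[[[0,0,0,0,0.1],[0,0,0,0,0.1],[0,0,0,0,0.1],[0,0,0,0,0.1],[0,0,0,0,0.1],[0,0,0,0,0.1],[0,0,0,0,0.1],[-0.005,0,0,0,0.1],[-0.02,0,0,0,0.1],[-0.06,0,0,0,0.1],[-0.11,0,0,0,0.1],[-0.12,0,0,0,0.1]]]'
python3 - <<'E'
from h import *
go(0.457,-0.2377,0.0905,0)
S=snap("scene","pics/s12.png")
a=cv2.imread('pics/s12.png')[180:330,180:380]; cv2.imwrite('pics/s12z.png',cv2.resize(a,None,fx=3,fy=3,interpolation=cv2.INTER_CUBIC))
E
```

```text
t: 26.0
tool_pos: [0.4508, 0.1426, 0.0183]
tool_rot: [0.006, 1.554, 0.006]
contact_force: [-0.6, 0.8, 0.0]
opening: 0.0724
t: 27.2
tool_pos: [0.453, 0.1423, 0.1465]
tool_rot: [0.008, 1.54, 0.008]
contact_force: [1.4, 0.2, 0.9]
opening: 0.053
pos [0.453  0.1423 0.1465] jaw -0.0 q6 0.14 open 0.0530 F [1.4 0.2 0.9] tilt 1.83 t 27.2
 shift [ 0.0523 -0.3806  0.0024] turn -0.000
```

View pics/s12z.png

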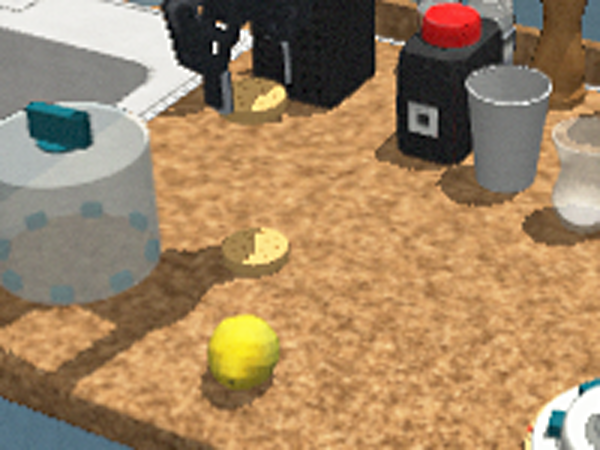

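```bash
python3 -m jog '[[[0,0,0,0,0.1],[0,-0.05,0,0,0.1],[0,-0.1,0,0,0.1],[0,-0.15,0,0,0.1],[0,-0.2,0,0,0.1],[0,-0.25,0,0,0.1],[0,-0.3,0,0,0.1],[0,-0.35,0.001,0,0.1],[0,-0.375,0.002,0,0.1],[0,-0.38,0.002,0,0.1],[0,-0.38,0.002,0,0.1],[0,-0.38,0.002,0,0.1]]]'
python3 - <<'E'
from h import *
go(0.457,-0.2377,0.0905,0)
E
```

```text
t: 28.45
tool_pos: [0.4542, -0.2363, 0.1408]
tool_rot: [0.008, 1.543, 0.01]
contact_force: [0.6, 0.3, 0.4]
opening: 0.053
pos [ 0.4542 -0.2363  0.1408] jaw 0.0 q6 -0.65 open 0.0530 F [0.6 0.3 0.4] tilt 1.71 t 28.4
 shift [ 0.0503 -0.002   0.0014] turn 0.001
```

```bash
python3 -m jog '[[[0.033,-0.002,0.0014,0,0.1]]]'
python3 -m jog '[[[0.0,0,0,0,0.1],[0.0,0,0,0,0.1]]]'
python3 - <<'E'
from h import *
go(0.457,-0.2377,0.0905,0)
E
```

```text
t: 28.55
tool_pos: [0.4598, -0.2386, 0.1123]
tool_rot: [0.002, 1.535, 0.007]
contact_force: [0.6, -0.8, -0.4]
opening: 0.053
t: 28.75
tool_pos: [0.4599, -0.2373, 0.1123]
tool_rot: [0.001, 1.535, 0.009]
contact_force: [0.2, 0.1, -0.0]
opening: 0.0529
pos [ 0.4599 -0.2373  0.1123] jaw 0.3 q6 -0.65 open 0.0529 F [ 0.2  0.1 -0. ] tilt 2.06 t 28.8
 shift [ 0.0217 -0.0006 -0.0036] turn 0.005
```

```bash
python3 -m jog '[[[-0.03,0,0,0,0.1]]]'
python3 -m jog '[[[0.0,0,0,0,0.1],[0.0,0,0,0,0.1]]]'
python3 - <<'E'
from h import *
go(0.457,-0.2377,0.0905,0)
E
```

```text
t: 28.85
tool_pos: [0.4569, -0.2351, 0.1396]
tool_rot: [0.004, 1.541, 0.013]
contact_force: [-0.6, -0.0, -1.0]
opening: 0.0527
t: 29.05
tool_pos: [0.4579, -0.2351, 0.1416]
tool_rot: [0.001, 1.539, 0.012]
contact_force: [-0.7, 0.4, -1.5]
opening: 0.0531
pos [ 0.4579 -0.2351  0.1416] jaw 0.4 q6 -0.65 open 0.0531 F [-0.7  0.4 -1.5] tilt 1.92 t 29.1
 shift [ 0.0511 -0.003  -0.0025] turn 0.007
```

```bash
python3 -m jog '[[[0.015,-0.003,-0.0025,0.007,0.1],[0.03,-0.003,-0.0025,0.007,0.1],[0.039,-0.003,-0.0025,0.007,0.1],[0.042,-0.003,-0.0025,0.007,0.1],[0.042,-0.003,-0.0025,0.007,0.1]]]'
python3 - <<'E'
from h import *
go(0.457,-0.2377,0.0905,0)
E
```

```text
t: 29.55
tool_pos: [0.456, -0.2373, 0.0979]
tool_rot: [0.008, 1.541, 0.008]
contact_force: [-0.1, -0.3, 0.6]
opening: 0.0529
pos [ 0.456  -0.2373  0.0979] jaw -0.0 q6 -0.65 open 0.0529 F [-0.1 -0.3  0.6] tilt 1.82 t 29.6
 shift [ 0.0075 -0.0005  0.0008] turn -0.000
```

```bash
python3 -m jog '[[[0.003,-0.0005,0.001,0,0.1],[0.005,-0.0005,0.001,0,0.1],[0.0065,-0.0005,0.001,0,0.1],[0.0065,-0.0005,0.001,0,0.1]]]'
python3 -m jog '[[[0.001,0,0,0,0.1],[0.0015,0,0,0,0.1],[0.0015,0,0,0,0.1]]]'
```

```text
t: 29.95
tool_pos: [0.4575, -0.238, 0.0934]
tool_rot: [0.008, 1.541, 0.008]
contact_force: [-2.2, 1.9, 7.9]
opening: 0.0529
t: 30.25
tool_pos: [0.4581, -0.2385, 0.0934]
tool_rot: [0.007, 1.54, 0.008]
contact_force: [-2.3, 2.0, 7.0]
opening: 0.053
```

```bash
python3 -m jog '[[[0,0,0,0,-0.1],[0,0,0,0,-0.5],[0,0,0,0,-0.5],[-0.01,0,0,0,-0.5],[-0.03,0,0,0,-0.5],[-0.06,0,0,0,-0.5],[-0.06,0.05,0,0,-0.7],[-0.06,0.1,0,0,-0.7],[-0.06,0.15,0,0,-0.7],[-0.06,0.2,-0.005,0,-0.7],[-0.06,0.25,-0.005,0,-0.7],[-0.06,0.28,-0.005,0,-0.7]]]'
python3 - <<'E'
from h import *
S=snap("scene","pics/s13.png")
a=cv2.imread('pics/s13.png')[210:370,200:460]; cv2.imwrite('pics/s13z.png',cv2.resize(a,None,fx=3,fy=3,interpolation=cv2.INTER_CUBIC))
T=imaging.get_image("top")
for n,I in(("T",T),("S",S)):
    m,b=blobs(I,(22,60,140),(34,190,255),80,(180,160,470,350))
    for c,s in b: print(n,c.round(1),s[2:], cast(I,c,.014)[:2].round(4),cast(I,c,.1)[:2].round(4))
go(0.450,0.143,0.005,0)
E
```

```text
t: 31.45
tool_pos: [0.4507, 0.0438, 0.1566]
tool_rot: [0.006, 1.539, 0.01]
contact_force: [0.5, 0.2, 0.2]
opening: 0.0726
T [402.3 246.4] [42 40 81] [ 0.5007 -0.191 ] [ 0.4938 -0.1778]
T [428.  261.3] [ 23  23 401] [ 0.4647 -0.256 ] [ 0.4601 -0.2386]
T [316.8 307.5] [ 10  14 102] [0.3431 0.0202] [0.3464 0.0195]
S [264.7 261.5] [ 21  12 196] [0.4457 0.1427] [0.3625 0.0437]
S [264.6 291.4] [ 22  18 154] [0.3629 0.0519] [ 0.2903 -0.0354]
S [397.6 295.6] [ 27  17 342] [ 0.5546 -0.1813] [ 0.4574 -0.2387]
pos [0.4509 0.0441 0.1565] jaw 0.3 q6 -0.08 open 0.0722 F [ 0.7 -0.4  0.5] tilt 1.90 t 31.6
 shift [ 0.1525  0.0974 -0.0051] turn 0.005
```

View pics/s13z.png

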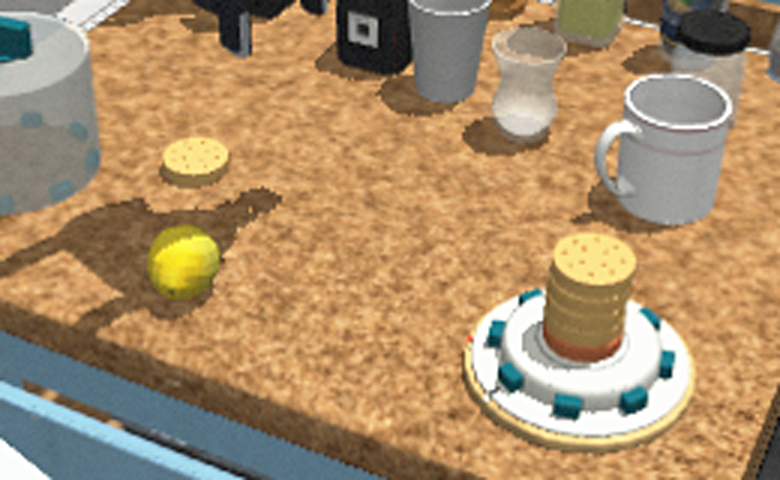

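```bash
python3 -m jog '[[[0,0.05,0,0.005,-0.7],[0,0.09,-0.004,0.005,-0.7],[0.0,0.0975,-0.007,0.005,-0.7],[0.04,0.0975,-0.007,0.005,-0.7],[0.08,0.0975,-0.007,0.005,-0.7],[0.12,0.0975,-0.007,0.005,-0.7],[0.143,0.0975,-0.0075,0.005,-0.7],[0.1525,0.0975,-0.0075,0.005,-0.7],[0.1535,0.0975,-0.0075,0.005,-0.7],[0.1535,0.0975,-0.0075,0.005,-0.7]]]'
python3 -m jog '[[[0,0,0,0,0.1],[0,0,0,0,0.1],[0,0,0,0,0.1],[0,0,0,0,0.1],[0,0,0,0,0.1],[0,0,0,0,0.1],[0,0,0,0,0.1],[-0.005,0,0,0,0.1],[-0.02,0,0,0,0.1],[-0.06,0,0,0,0.1],[-0.1,0,0,0,0.1],[-0.14,0,0,0,0.1]]]'
python3 -m jog '[[[0,0,0,0,0.1],[0,0,0,0,0.1]]]'
python3 - <<'E'
from h import *
go(0.4565,-0.2377,0.1045,0)
E
```

```text
t: 32.55
tool_pos: [0.449, 0.1428, 0.0052]
tool_rot: [0.008, 1.537, 0.008]
contact_force: [0.4, -0.3, 0.3]
opening: 0.0726
t: 33.75
tool_pos: [0.4442, 0.1414, 0.1475]
tool_rot: [0.008, 1.536, 0.009]
contact_force: [0.9, -0.3, 0.0]
opening: 0.0527
t: 33.95
tool_pos: [0.4453, 0.1416, 0.1499]
tool_rot: [0.009, 1.531, 0.009]
contact_force: [-0.6, 0.7, -0.4]
opening: 0.0523
pos [0.4453 0.1416 0.1499] jaw 0.0 q6 0.14 open 0.0523 F [-0.6  0.7 -0.4] tilt 2.38 t 34.0
 shift [ 0.0414 -0.3798  0.0093] turn 0.000
```

```bash
python3 -m jog '[[[0,-0.05,0,0,0.1],[0,-0.1,0.002,0,0.1],[0,-0.15,0.003,0,0.1],[0,-0.2,0.005,0,0.1],[0,-0.25,0.007,0,0.1],[0,-0.3,0.009,0,0.1],[0,-0.35,0.01,0,0.1],[0,-0.375,0.011,0,0.1],[0,-0.38,0.011,0,0.1],[0.015,-0.38,0.01,0,0.1],[0.03,-0.38,0.009,0,0.1],[0.03,-0.38,0.009,0,0.1]]]'
python3 -m jog '[[[0,0,0,0,0.1]]]'
python3 - <<'E'
from h import *
go(0.4565,-0.2377,0.107,0)
S=snap("scene","pics/s14.png")
a=cv2.imread('pics/s14.png')[210:370,280:460]; cv2.imwrite('pics/s14z.png',cv2.resize(a,None,fx=3,fy=3,interpolation=cv2.INTER_CUBIC))
E
```

```text
t: 35.15
tool_pos: [0.4534, -0.2348, 0.1113]
tool_rot: [0.011, 1.537, 0.014]
contact_force: [-0.4, 0.0, -0.7]
opening: 0.0525
t: 35.25
tool_pos: [0.4532, -0.2335, 0.1104]
tool_rot: [0.011, 1.538, 0.016]
contact_force: [0.6, -0.5, 0.8]
opening: 0.0525
pos [ 0.4532 -0.2335  0.1104] jaw 0.2 q6 -0.65 open 0.0525 F [ 0.6 -0.5  0.8] tilt 2.12 t 35.2
 shift [ 0.0034 -0.0043  0.0032] turn 0.003
```

View pics/s14z.png

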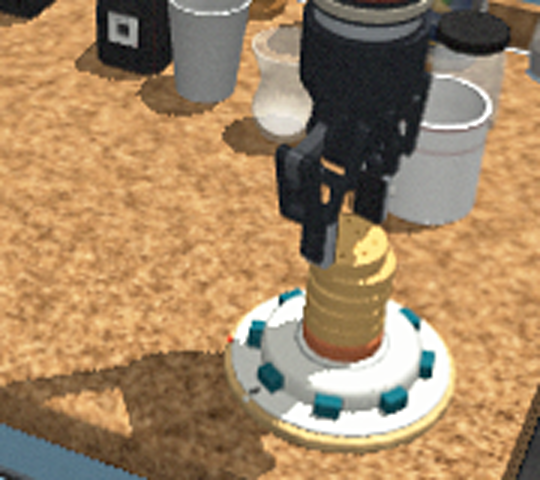

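```bash
python3 -m jog '[[[0,-0.0045,0.0035,0,0.1],[0,-0.0045,0.0035,0,0.1],[0.002,-0.0045,0.0035,0,0.1],[0.0035,-0.0045,0.0035,0,0.1],[0.0035,-0.0045,0.0035,0,0.1]]]'
```

```text
t: 35.8
tool_pos: [0.4572, -0.238, 0.1081]
tool_rot: [0.011, 1.537, 0.016]
contact_force: [-1.0, 1.2, 5.6]
opening: 0.0526
```

```bash
python3 -m jog '[[[0.0005,0,0,0,-0.1],[0.0005,0,0,0,-0.5],[0,0,0,0,-0.5],[-0.01,0,0,0,-0.5],[-0.03,0,0,0,-0.5],[-0.07,0,0,0,-0.5],[-0.1,0,0,0,-0.5],[-0.1,0.05,0,0,-0.5],[-0.1,0.1,0,0,-0.5],[-0.1,0.15,0,0,-0.5],[-0.1,0.2,-0.005,0,-0.5],[-0.1,0.25,-0.005,0,-0.5]]]'
python3 -m jog '[[[0,0,0,0,-0.5]]]'
python3 - <<'E'
from h import *
S=snap("scene","pics/s15.png")
a=cv2.imread('pics/s15.png')[170:370,150:460]; cv2.imwrite('pics/s15z.png',cv2.resize(a,None,fx=2.5,fy=2.5,interpolation=cv2.INTER_CUBIC))
T=snap("top","pics/t15.png")
for n,I in(("T",T),("S",S)):
    m,b=blobs(I,(22,60,140),(34,190,255),80,(360,220,470,350))
    for c,s in b: print(n,c.round(1),s[2:], cast(I,c,.114)[:2].round(4))
    m,b=blobs(I,(80,100,40),(100,255,220),60,(150,200,260,350))
    for c,s in b: print(n,"grip",c.round(1),s)
go(0.35,0.25,0.18)
E
```

```text
t: 37.0
tool_pos: [0.4473, 0.0116, 0.213]
tool_rot: [0.011, 1.536, 0.016]
contact_force: [0.9, -0.9, 0.1]
opening: 0.0645
t: 37.1
tool_pos: [0.4468, 0.0164, 0.2138]
tool_rot: [0.006, 1.535, 0.023]
contact_force: [-1.0, 0.1, 0.2]
opening: 0.0642
T [401.9 247.3] [42 43 87] [ 0.4903 -0.1747]
T [429.3 261.3] [ 23  23 408] [ 0.4593 -0.2389]
T grip [214.4 304.3] [202 296  24  17 249]
S [398.1 290.4] [ 27  16 347] [ 0.4559 -0.2394]
S grip [199.  221.9] [189 214  22  17 280]
pos [0.4473 0.0126 0.2138] jaw 0.3 q6 -0.16 open 0.0642 F [-0.9  0.5  0.2] tilt 2.26 t 37.2
 shift [ 0.0342  0.2374 -0.0971]
```

View pics/s15z.png

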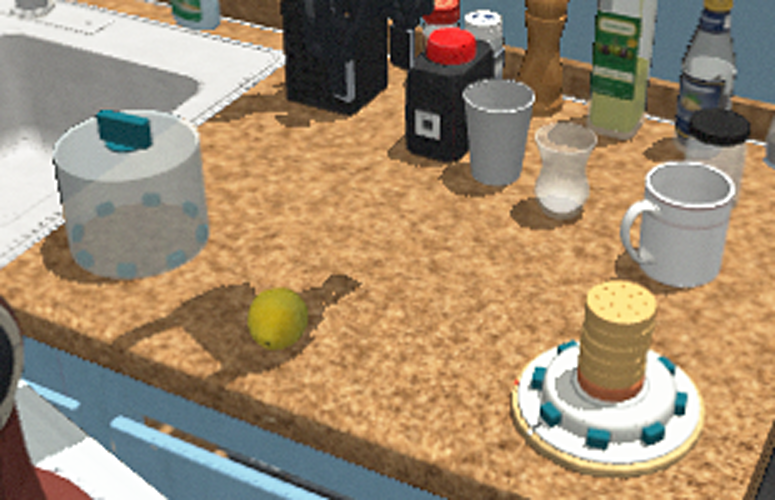

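View pics/t15.png

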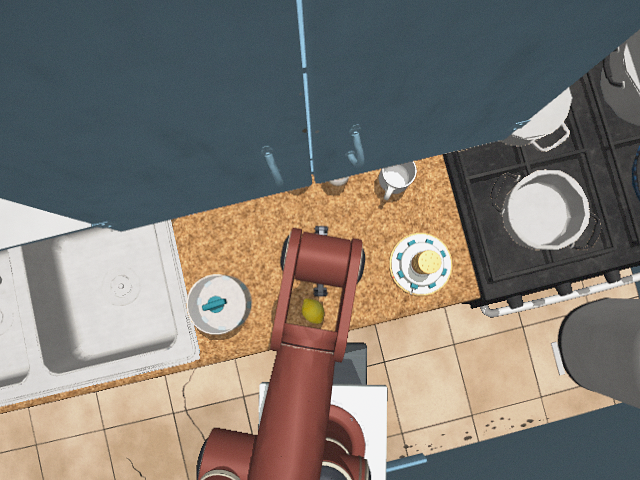

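```bash
python3 - <<'E'
from h import *
T=imaging.get_image("top");S=imaging.get_image("scene")
mT,bT=blobs(T,(80,100,40),(100,255,220),60,(180,280,260,330))
mS,bS=blobs(S,(80,100,40),(100,255,220),60,(180,205,230,240))
print("tri",two(T,bT[0][0],S,bS[0][0]))
a=T["color"][275:335,180:255];b=S["color"][205:245,180:220]
cv2.imwrite("pics/bt.png",cv2.cvtColor(np.hstack([cv2.resize(a,(375,300),interpolation=cv2.INTER_CUBIC),cv2.resize(b,(300,300),interpolation=cv2.INTER_CUBIC)]),cv2.COLOR_RGB2BGR))
ys,xs=np.nonzero(mT); P=np.array([cast(T,(x,y),.135)[:2] for x,y in zip(xs,ys)])
c=P.mean(0);u,s,v=np.linalg.svd(P-c,full_matrices=False);print("T c",c,"ang",np.degrees(np.arctan2(v[0,1],v[0,0]))%180,np.ptp((P-c)@v.T,axis=0))
r=cv2.minAreaRect(np.c_[xs,ys].astype(np.float32));bx=cv2.boxPoints(r);print(r,[cast(T,q,.14)[:2].round(4).tolist() for q in bx])
ys,xs=np.nonzero(mS);print(cv2.boxPoints(cv2.minAreaRect(np.c_[xs,ys].astype(np.float32))).round(1).tolist())
E
```

```text
tri (array([0.34752549, 0.25473909, 0.1248458 ]), np.float64(0.0032780165340751005))
T c [0.34921995 0.25168791] ang 108.12319516536417 [0.05460292 0.03535952]
((214.25001525878906, 304.75), (15.55634880065918, 21.92030906677246), 45.0) [[0.3424, 0.2809], [0.3782, 0.2471], [0.3542, 0.2211], [0.3185, 0.2549]]
[[189.0, 230.0], [189.0, 214.0], [210.0, 214.0], [210.0, 230.0]]
```

View pics/bt.png

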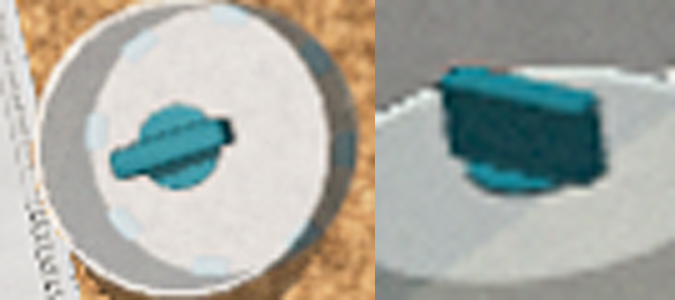

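```bash
python3 - <<'E'
from h import *
T=imaging.get_image("top");S=imaging.get_image("scene")
def pr(I,a,b):
    A,B=cast(I,a,.14)[:2],cast(I,b,.14)[:2]; print(A.round(4),B.round(4),((A+B)/2).round(4),np.linalg.norm(A-B).round(4),np.degrees(np.arctan2(*(B-A)[::-1]))%180)
pr(T,(180+112/5,275+163/5),(180+226/5,275+130/5))
pr(S,(189.1,216.6),(210,218.6))
hs=cv2.cvtColor(T["color"],cv2.COLOR_RGB2HSV)[292:316,198:230]
for r in hs[...,2][::1]: print(' '.join('%3d'%v for v in r))
E
```

```text
[0.3412 0.2777] [0.3574 0.2265] [0.3493 0.2521] 0.0537 107.5789150084272
[0.331 0.271] [0.3586 0.2263] [0.3448 0.2486] 0.0525 121.63076446973704
165 159 194 231 231 230 230 229 228 230 228 228 227 227 226 227 228 230 227 227 228 229 231 230 229 228 228 227 228 229 230 227
163 175 222 234 230 228 231 229 230 232 230 229 226 221 221 227 227 227 228 229 226 229 231 231 230 229 227 225 228 229 231 229
161 194 233 232 230 229 232 229 229 228 229 231 225 224 225 230 232 233 233 231 233 231 231 232 228 230 229 224 229 228 231 231
161 201 235 231 229 228 227 226 225 226 231 231 230 230 233 228 201 188 202 218 226 236 233 232 231 227 228 226 224 227 231 230
171 219 232 233 228 226 226 223 227 230 232 231 236 232 198 189 175 170 180 180 186 194 216 235 231 232 230 227 225 228 227 225
191 217 224 227 228 228 228 227 228 229 232 222 190 183 173 171 174 176 173 179 174 171 177 223 237 237 236 232 227 226 224 223
226 224 220 219 225 229 232 231 230 233 232 195 169 168 172 173 171 175 174 174 177 179 160 154 181 160 161 170 211 226 224 225
229 227 223 216 228 229 231 230 228 227 187 164 168 171 172
[... 1416 characters left out ...]
 162 171 168 168 170 162 171 227 231 230 229 227 223 222 226
173 215 233 229 229 222 219 225 226 227 232 233 200 159 159 172 165 168 171 169 157 141 178 230 232 228 229 231 227 227 225 229
169 192 234 229 230 232 229 231 231 229 227 231 233 213 182 179 144 137 153 165 179 222 228 234 230 227 226 229 231 227 227 227
163 178 220 229 227 227 227 230 229 228 230 229 231 231 227 229 224 221 227 226 227 233 232 232 231 228 228 229 230 227 226 228
169 171 190 230 229 228 230 232 229 231 233 232 230 228 230 234 233 235 233 233 230 228 226 230 230 225 228 230 230 228 228 226
166 167 176 217 230 226 226 227 229 232 233 231 229 227 229 230 231 229 227 228 228 223 226 230 228 223 226 228 231 230 227 229
```

```bash
python3 -m jog '[[[0,0,0.04,0,-0.5]]]' | sed -n 3p; python3 -m jog '[[[0,0,0,0,-0.5],[0,0,0,0,-0.5],[0,0,0,0,-0.5]]]'| sed -n 3p; python3 -m jog '[[[0,0,-0.04,0,-0.5]]]'| sed -n 3p; python3 -m jog '[[[0,0,0,0,-0.5],[0,0,0,0,-0.5],[0,0,0,0,-0.5]]]'| sed -n 3p;python3 -m jog '[[[-0.04,0,0,0,-0.5],[-0.04,0,0,0,-0.5]]]'| sed -n 3p;python3 -m jog '[[[0,0,0,0,-0.5],[0,0,0,0,-0.5],[0,0,0,0,-0.5]]]'| sed -n 3p;python3 -m jog '[[[0.02,0,0,0,-0.5],[0.04,0,0,0,-0.5]]]'| sed -n 3p;python3 -m jog '[[[0,0,0,0,-0.5],[0,0,0,0,-0.5],[0,0,0,0,-0.5]]]'| sed -n 2,3p
```

```text
tool_rot: [0.015, 1.538, 0.011]
tool_rot: [0.016, 1.538, 0.01]
tool_rot: [0.017, 1.54, 0.009]
tool_rot: [0.017, 1.537, 0.009]
tool_rot: [0.016, 1.527, 0.008]
tool_rot: [0.016, 1.528, 0.008]
tool_rot: [0.016, 1.528, 0.008]
tool_pos: [0.4503, 0.0069, 0.2187]
tool_rot: [0.016, 1.527, 0.008]
```

```bash
for i in 1 2; do python3 -m jog '[[[-0.05,0,0,0,-0.5]]]' | sed -n 3p; python3 -m jog '[[[0.01,0,0,0,-0.5],[0.02,0,0,0,-0.5],[0.03,0,0,0,-0.5],[0.04,0,0,0,-0.5],[0.045,0,0,0,-0.5],[0.045,0,0,0,-0.5]]]'| sed -n 2,3p;done;  python3 -m jog '[[[0.04,0,0,0,-0.5],[0.08,0,0,0,-0.5]]]'| sed -n 3p;python3 -m jog '[[[-0.02,0,0,0,-0.5],[-0.04,0,0,0,-0.5],[-0.06,0,0,0,-0.5],[-0.06,0,0,0,-0.5],[-0.06,0,0,0,-0.5]]]'| sed -n 2,3p
```

```text
tool_rot: [0.018, 1.542, 0.01]
tool_pos: [0.4446, 0.0078, 0.2136]
tool_rot: [0.018, 1.545, 0.01]
tool_rot: [0.02, 1.562, 0.012]
tool_pos: [0.4386, 0.0087, 0.2086]
tool_rot: [0.021, 1.565, 0.012]
tool_rot: [0.02, 1.56, 0.012]
tool_pos: [0.4403, 0.0089, 0.1897]
tool_rot: [0.02, 1.559, 0.012]
```

```bash
python3 -m jog '[[[-0.025,0,0,0,-0.5]]]' | sed -n 3p;python3 -m jog '[[[0,0,0,0,-0.5],[0,0,0,0,-0.5]]]'| sed -n 3p; python3 - <<'E'
from h import *
go(0.348,0.2535,0.2,19)
o,R=state();print(R.round(4))
E
```

```text
tool_rot: [0.021, 1.568, 0.013]
tool_rot: [0.022, 1.57, 0.013]
pos [0.4366 0.009  0.2083] jaw -0.3 q6 -0.16 open 0.0639 F [-0.4  0.4 -0.6] tilt 1.27 t 41.6
 shift [ 0.0136  0.2438 -0.0899] turn -0.337
[[ 9.000e-04  5.300e-03  1.000e+00]
 [ 2.210e-02  9.997e-01 -5.400e-03]
 [-9.998e-01  2.210e-02  8.000e-04]]
```

```bash
python3 -m jog '[[[0,0.05,-0.018,-0.07,-0.5],[0,0.1,-0.036,-0.14,-0.5],[0,0.15,-0.054,-0.21,-0.5],[0,0.2,-0.072,-0.28,-0.5],[0,0.235,-0.085,-0.337,-0.5],[0,0.244,-0.09,-0.337,-0.5],[0,0.244,-0.09,-0.337,-0.5],[0,0.244,-0.09,-0.337,-0.5]]]'
python3 - <<'E'
from h import *
go(0.348,0.2535,0.118,19)
o,R=state();print(R.round(4))
snap("scene","pics/s16.png")
E
```

```text
t: 42.4
tool_pos: [0.3478, 0.2526, 0.2124]
tool_rot: [-0.244, 1.552, 0.276]
contact_force: [0.9, -1.0, -0.1]
opening: 0.064
pos [0.3478 0.2526 0.2124] jaw 19.0 q6 0.11 open 0.0640 F [ 0.9 -1.  -0.1] tilt 1.18 t 42.4
 shift [ 0.0944 -0.0011 -0.0001] turn -0.001
[[-5.000e-04 -3.251e-01  9.457e-01]
 [ 2.060e-02  9.455e-01  3.251e-01]
 [-9.998e-01  1.960e-02  6.200e-03]]
```

View pics/s16.png

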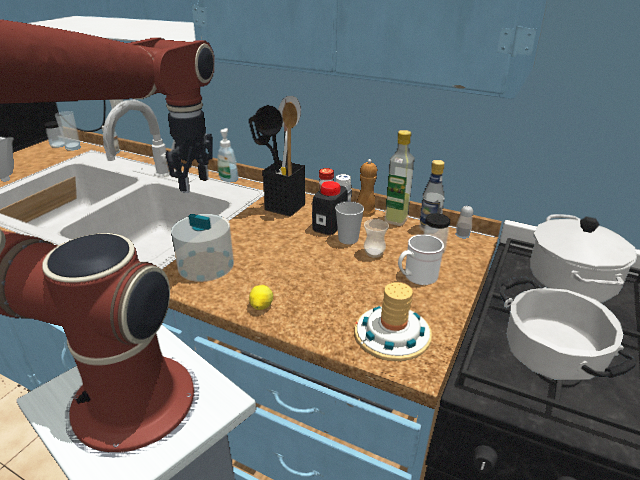

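```bash
python3 -m jog '[[[0.03,-0.001,0,0,-0.5],[0.055,-0.001,0,0,-0.5],[0.075,-0.001,0,0,-0.5],[0.088,-0.001,0,0,-0.5],[0.0945,-0.001,0,0,-0.5],[0.0945,-0.001,0,0,-0.5],[0.0945,-0.001,0,0,-0.5]]]'
python3 - <<'E'
from h import *
go(0.348,0.2535,0.118,19)
snap("scene","pics/s17.png")
a=cv2.imread('pics/s17.png')[150:290,130:290]; cv2.imwrite('pics/s17z.png',cv2.resize(a,None,fx=4,fy=4,interpolation=cv2.INTER_CUBIC))
E
```

```text
t: 43.15
tool_pos: [0.3493, 0.2533, 0.1191]
tool_rot: [-0.242, 1.55, 0.275]
contact_force: [0.0, -0.2, 0.1]
opening: 0.0641
pos [0.3493 0.2533 0.1191] jaw 18.9 q6 0.11 open 0.0641 F [ 0.  -0.2  0.1] tilt 1.24 t 43.1
 shift [ 0.0011  0.0006 -0.0011] turn -0.003
```

View pics/s17z.png

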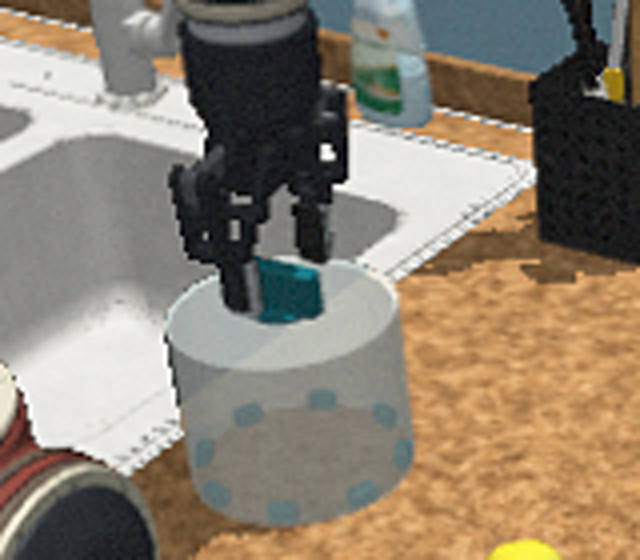

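```bash
python3 -m jog '[[[0,0,0,0,0.2],[0,0,0,0,0.8],[0,0,0,0,0.8],[0,0,0,0,0.8],[0,0,0,0,0.8],[0,0,0,0,0.8],[0,0,0,0,0.8],[0,0,0,0,0.8],[0,0,0,0,0.8]]]' 80
python3 - <<'E'
from h import *
go(0.348,0.2535,0.118,19)
E
```

```text
t: 44.1
tool_pos: [0.3493, 0.2535, 0.1196]
tool_rot: [-0.242, 1.55, 0.275]
contact_force: [-2.1, -1.8, 2.7]
opening: 0.0121
pos [0.3493 0.2535 0.1196] jaw 18.9 q6 0.11 open 0.0121 F [-2.1 -1.8  2.7] tilt 1.25 t 44.1
 shift [ 0.0016  0.0004 -0.0012] turn -0.002
```

```bash
python3 -m jog '[[[-0.005,0,0,0,0.8],[-0.02,0,0,0,0.8],[-0.04,0,0,0,0.8],[-0.07,0,0,0,0.8],[-0.1,0,0,0,0.8],[-0.13,0,0,0,0.8],[-0.15,0,0,0,0.8],[-0.165,0,0,0,0.8],[-0.17,0,0,0,0.8],[-0.17,0,0,0,0.8],[-0.17,0,0,0,0.8]]]'
python3 - <<'E'
from h import *
go(0.457,-0.2377,0.29,0)
o,R=state();print(R.round(4))
snap("scene","pics/s18.png");snap("top","pics/t18.png")
a=cv2.imread('pics/s18.png')[50:290,100:340]; cv2.imwrite('pics/s18z.png',cv2.resize(a,None,fx=2.4,fy=2.4,interpolation=cv2.INTER_CUBIC))
E
```

```text
t: 45.2
tool_pos: [0.3486, 0.2496, 0.2879]
tool_rot: [-0.242, 1.552, 0.275]
contact_force: [-1.2, 0.1, -2.8]
opening: 0.0123
pos [0.3486 0.2496 0.2879] jaw 18.9 q6 0.11 open 0.0123 F [-1.2  0.1 -2.8] tilt 1.19 t 45.2
 shift [-0.0122 -0.496  -0.055 ] turn 0.329
[[-6.000e-04 -3.235e-01  9.462e-01]
 [ 2.070e-02  9.460e-01  3.235e-01]
 [-9.998e-01  1.980e-02  6.100e-03]]
```

View pics/s18z.png

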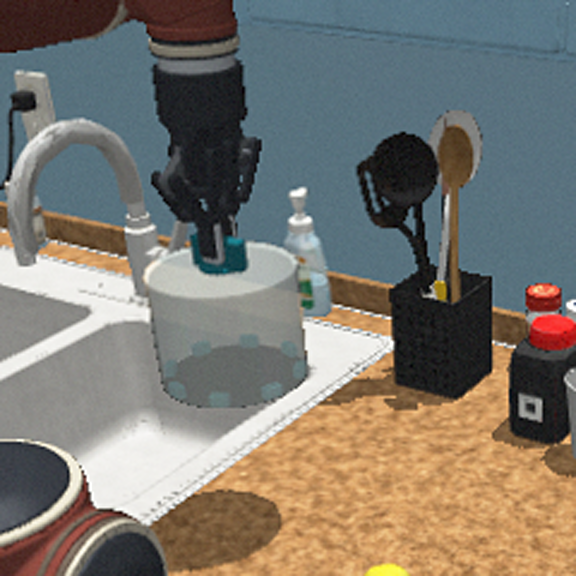

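```bash
python3 -m jog '[[[-0.002,-0.02,-0.002,0,0.8],[-0.003,-0.05,-0.005,0,0.8],[-0.004,-0.09,-0.009,0.01,0.8],[-0.005,-0.13,-0.014,0.02,0.8],[-0.006,-0.17,-0.018,0.03,0.8],[-0.006,-0.21,-0.023,0.035,0.8],[-0.006,-0.25,-0.028,0.035,0.8],[-0.007,-0.29,-0.032,0.035,0.8],[-0.008,-0.33,-0.036,0.035,0.8],[-0.009,-0.36,-0.04,0.035,0.8],[-0.009,-0.37,-0.04,0.035,0.8],[-0.009,-0.37,-0.04,0.035,0.8]]]'
python3 - <<'E'
from h import *
go(0.457,-0.2377,0.29,17)
E
```

```text
t: 46.5
tool_pos: [0.4301, -0.1142, 0.2882]
tool_rot: [-0.212, 1.558, 0.247]
contact_force: [-0.7, 1.1, -2.4]
opening: 0.0123
pos [ 0.4301 -0.1142  0.2882] jaw 16.7 q6 -0.73 open 0.0123 F [-0.7  1.1 -2.4] tilt 1.26 t 46.5
 shift [-0.0046 -0.1259 -0.0099] turn -0.004
```

```bash
python3 -m jog '[[[0,-0.02,-0.002,0,0.8],[-0.001,-0.05,-0.005,0,0.8],[-0.002,-0.08,-0.007,0,0.8],[-0.003,-0.105,-0.009,0,0.8],[-0.003,-0.12,-0.01,0,0.8],[-0.003,-0.126,-0.01,0,0.8],[-0.003,-0.126,-0.01,0,0.8],[-0.003,-0.126,-0.01,0,0.8]]]'
python3 - <<'E'
from h import *
go(0.457,-0.2377,0.29,17)
snap("scene","pics/s19.png");snap("top","pics/t19.png")
a=cv2.imread('pics/s19.png')[100:360,250:510]; b=cv2.imread('pics/t19.png')[170:330,350:510]
cv2.imwrite('pics/s19z.png',np.hstack([cv2.resize(a,(400,400)),cv2.resize(b,(400,400),interpolation=cv2.INTER_CUBIC)]))
E
```

```text
t: 47.3
tool_pos: [0.4569, -0.2367, 0.2883]
tool_rot: [-0.212, 1.558, 0.248]
contact_force: [-0.5, 0.5, -2.0]
opening: 0.0121
pos [ 0.4569 -0.2367  0.2883] jaw 16.8 q6 -0.92 open 0.0121 F [-0.5  0.5 -2. ] tilt 1.31 t 47.3
 shift [-0.0017 -0.001  -0.0002] turn -0.003
```

View pics/s19z.png

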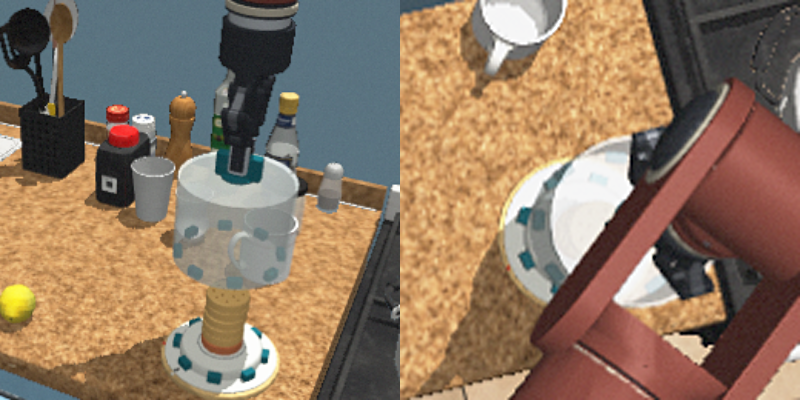

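```bash
python3 - <<'E'
from h import *
S=imaging.get_image("scene")
c=np.array([.4558,-.2377])
v=np.array([.4558+.2027,-.2377+.6283]);v/=np.hypot(*v);n=np.array([v[1],-v[0]])
im=cv2.cvtColor(S["color"],cv2.COLOR_RGB2BGR)
for z in(.17,.22,.27):
    print(z,proj(S,[*c,z]).round(1),[proj(S,[*(c+s*.07*n),z]).round(1).tolist() for s in(-1,1)])
for z,k in((.168,(0,0,255)),(.278,(0,255,0))):
    for a in np.linspace(0,2*np.pi,90):
        p=proj(S,[c[0]+.07*np.cos(a),c[1]+.07*np.sin(a),z]); im[int(round(p[1])),int(round(p[0]))]=k
cv2.imwrite("pics/s20.png",cv2.resize(im[180:300,340:470],None,fx=5,fy=5,interpolation=cv2.INTER_NEAREST))
E
```

```text
0.17 [400.  266.5] [[363.3, 262.2], [437.5, 270.8]]
0.22 [402.5 244. ] [[364.6, 239.9], [441.2, 248.2]]
0.27 [405.2 220.1] [[366.1, 216.2], [445.0, 224.2]]
```

View pics/s20.png

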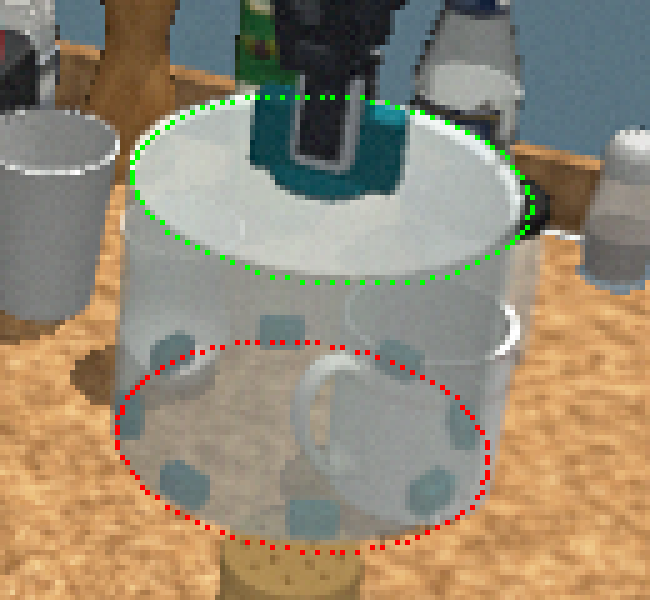

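```bash
python3 -m jog '[[[0.01,-0.001,0,0,0.8],[0.03,-0.001,0,0,0.8],[0.05,-0.001,0,0,0.8],[0.07,-0.001,0,0,0.8],[0.09,-0.001,0,0,0.8],[0.11,-0.001,0,0,0.8],[0.12,-0.001,0,0,0.8],[0.128,-0.001,0,0,0.8],[0.128,-0.001,0,0,0.8],[0.128,-0.001,0,0,0.8]]]'
python3 - <<'E'
from h import *
go(0.457,-0.2377,0.145,17)
S=snap("scene","pics/s21.png")
a=cv2.imread('pics/s21.png')[230:370,320:470]; 
cv2.imwrite('pics/s21z.png',cv2.resize(a,None,fx=4,fy=4,interpolation=cv2.INTER_CUBIC))
E
```

```text
t: 48.45
tool_pos: [0.4572, -0.2353, 0.1613]
tool_rot: [-0.214, 1.557, 0.247]
contact_force: [0.7, 0.5, -2.4]
opening: 0.0122
pos [ 0.4572 -0.2353  0.1613] jaw 16.8 q6 -0.93 open 0.0122 F [ 0.7  0.5 -2.4] tilt 1.22 t 48.5
 shift [ 0.0162 -0.0025 -0.001 ] turn -0.003
```

View pics/s21z.png

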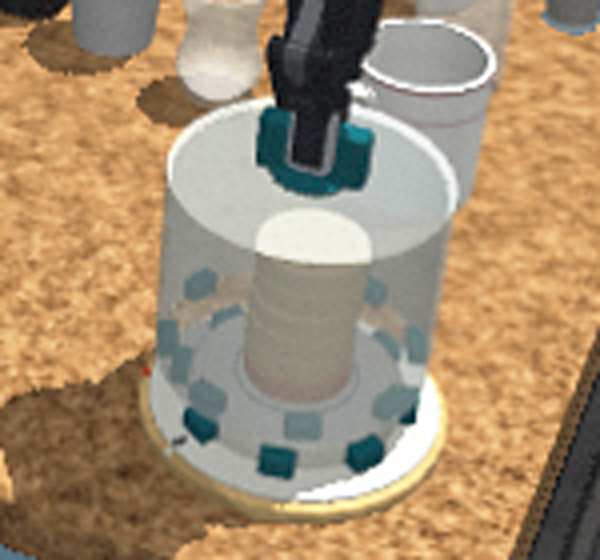

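```bash
python3 -m jog '[[[0,-0.0025,-0.001,0,0.8],[0.004,-0.0025,-0.001,0,0.8],[0.008,-0.0025,-0.001,0,0.8],[0.011,-0.0025,-0.001,0,0.8],[0.013,-0.0025,-0.001,0,0.8],[0.013,-0.0025,-0.001,0,0.8]]]'
python3 -m jog '[[[0.001,0,0,0,0.8],[0.0015,0,0,0,0.8],[0.0015,0,0,0,0.8]]]'
python3 - <<'E'
from h import *
go(0.457,-0.2377,0.145,17)
E
```

```text
t: 49.1
tool_pos: [0.4569, -0.2377, 0.148]
tool_rot: [-0.213, 1.557, 0.247]
contact_force: [0.6, -0.9, -2.2]
opening: 0.0118
t: 49.4
tool_pos: [0.4569, -0.2377, 0.1468]
tool_rot: [-0.214, 1.557, 0.247]
contact_force: [-1.2, 0.5, -0.5]
opening: 0.0122
pos [ 0.4569 -0.2377  0.1468] jaw 16.8 q6 -0.93 open 0.0122 F [-1.2  0.5 -0.5] tilt 1.22 t 49.4
 shift [ 0.0018 -0.      0.0001] turn -0.003
```

```bash
python3 -m jog '[[[0.001,0,0,0,0.8],[0.0015,0,0,0,0.8],[0.0015,0,0,0,0.8]]]'
```

```text
t: 49.7
tool_pos: [0.4571, -0.2379, 0.1467]
tool_rot: [-0.214, 1.557, 0.247]
contact_force: [-3.8, 1.5, 5.7]
opening: 0.012
```

```bash
python3 -m jog '[[[0.0005,0,0,-0.02,0.8],[0.0005,0,0,-0.04,0.8],[0.0005,0,0,-0.06,0.8],[0.0005,0,0,-0.08,0.8],[0.0005,0,0,-0.08,0.8]]]'
```

```text
t: 50.2
tool_pos: [0.4571, -0.2378, 0.1461]
tool_rot: [-0.277, 1.549, 0.31]
contact_force: [0.2, 0.9, 1.3]
opening: 0.0122
```

```bash
python3 -m jog '[[[0.001,0,0,-0.02,0.8],[0.001,0,0,-0.04,0.8],[0.0015,0,0,-0.06,0.8],[0.002,0,0,-0.06,0.8]]]'
python3 - <<'E'
from h import *
go(0.457,-0.2377,0.1336,26.6)
E
```

```text
t: 50.6
tool_pos: [0.4568, -0.2377, 0.1435]
tool_rot: [-0.324, 1.542, 0.358]
contact_force: [0.5, -0.6, -1.8]
opening: 0.0121
pos [ 0.4568 -0.2377  0.1435] jaw 24.9 q6 -1.07 open 0.0121 F [ 0.5 -0.6 -1.8] tilt 1.23 t 50.6
 shift [ 0.0099 -0.0003  0.0001] turn -0.029
```

```bash
python3 -m jog '[[[0.002,0,0,-0.01,0.8],[0.004,0,0,-0.025,0.8],[0.006,0,0,-0.025,0.8],[0.008,0,0,-0.025,0.8],[0.0095,0,0,-0.025,0.8],[0.0105,0,0,-0.025,0.8],[0.0105,0,0,-0.025,0.8]]]'
python3 - <<'E'
from h import *
go(0.457,-0.2377,0.1336,26.6)
S=snap("scene","pics/s22.png")
a=cv2.imread('pics/s22.png')[230:370,320:470]; 
cv2.imwrite('pics/s22z.png',cv2.resize(a,None,fx=4,fy=4,interpolation=cv2.INTER_CUBIC))
E
```

```text
t: 51.3
tool_pos: [0.4569, -0.2378, 0.1336]
tool_rot: [-0.344, 1.538, 0.377]
contact_force: [-0.9, 0.2, 1.3]
opening: 0.0119
pos [ 0.4569 -0.2378  0.1336] jaw 26.4 q6 -1.10 open 0.0119 F [-0.9  0.2  1.3] tilt 1.19 t 51.3
 shift [0.     0.     0.0002] turn -0.004
```

View pics/s22z.png

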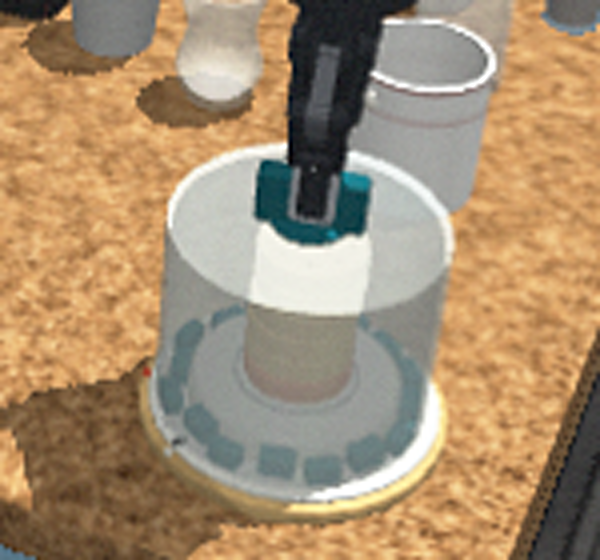

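```bash
python3 -m jog '[[[0.001,0,0,0,0.8],[0.001,0,0,0.05,0.8],[0.001,0,0,0.1,0.8],[0.001,0,0,0.15,0.8],[0.001,0,0,0.2,0.8],[0.001,0,0,0.25,0.8],[0.001,0,0,0.3,0.8],[0.001,0,0,0.35,0.8],[0.001,0,0,0.4,0.8],[0.001,0,0,0.4,0.8]]]'
python3 - <<'E'
from h import *
go(0.457,-0.2377,0.1336,-19.2)
o,R=state();print(o["wrist_torque"].round(2))
E
```

```text
t: 52.35
tool_pos: [0.4578, -0.2383, 0.1336]
tool_rot: [-0.032, 1.569, 0.062]
contact_force: [-0.5, -2.5, 2.3]
opening: 0.0122
pos [ 0.4578 -0.2383  0.1336] jaw 3.5 q6 -0.70 open 0.0122 F [-0.5 -2.5  2.3] tilt 1.09 t 52.4
 shift [-0.      0.0007 -0.0007] turn 0.395
[-0.25 -0.27  0.03]
```

```bash
python3 -m jog '[[[0.0005,0,0,0.05,0.8],[0.0005,0,0,0.1,0.8],[0.0005,0,0,0.15,0.8],[0.0005,0,0,0.2,0.8],[0.0005,0,0,0.25,0.8],[0.0005,0,0,0.3,0.8],[0.0005,0,0,0.35,0.8],[0.0005,0,0,0.4,0.8],[0.0005,0,0,0.43,0.8]]]'
python3 - <<'E'
from h import *
go(0.457,-0.2377,0.1336,-19.2)
o,R=state();print(o["wrist_torque"].round(2))
S=snap("scene","pics/s23.png")
a=cv2.imread('pics/s23.png')[230:370,320:470]; 
cv2.imwrite('pics/s23z.png',cv2.resize(a,None,fx=4,fy=4,interpolation=cv2.INTER_CUBIC))
E
```

```text
t: 53.25
tool_pos: [0.4582, -0.2388, 0.1338]
tool_rot: [0.304, 1.553, -0.276]
contact_force: [-2.2, -0.7, 3.6]
opening: 0.0121
pos [ 0.4582 -0.2388  0.1338] jaw -21.2 q6 -0.27 open 0.0121 F [-2.2 -0.7  3.6] tilt 1.02 t 53.2
 shift [ 0.0002  0.0005 -0.0015] turn -0.035
[-0.33 -0.24  0.45]
```

View pics/s23z.png

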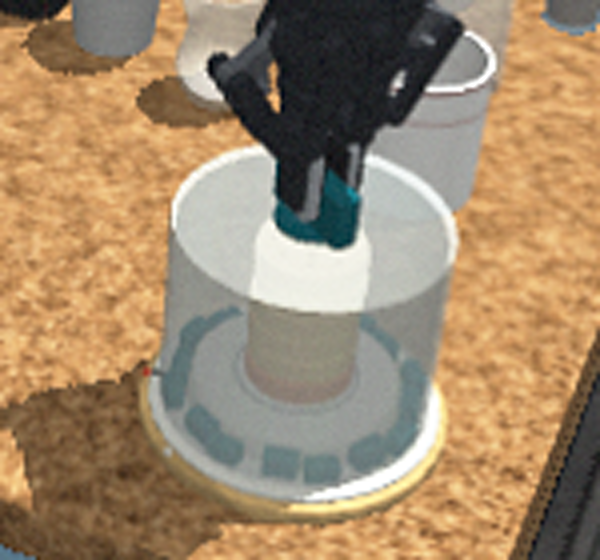

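```bash
python3 -m jog '[[[0.0002,0,0,0.03,0.8],[0.0002,0,0,0.06,0.8],[0.0002,0,0,0.08,0.8],[0.0002,0,0,0.08,0.8]]]'
python3 - <<'E'
from h import *
go(0.457,-0.2377,0.1336,-19.2)
o,R=state();print(o["wrist_torque"].round(2))
E
```

```text
t: 53.7
tool_pos: [0.4579, -0.2391, 0.1339]
tool_rot: [0.365, 1.545, -0.339]
contact_force: [-4.2, -1.4, 5.4]
opening: 0.0121
pos [ 0.4579 -0.2391  0.1339] jaw -25.7 q6 -0.19 open 0.0121 F [-4.2 -1.4  5.4] tilt 0.95 t 53.7
 shift [ 0.0003  0.0009 -0.0015] turn -0.114
[-0.47  0.33  1.24]
```

```bash
python3 -m jog '[[[-0.0003,0,0,-0.05,0.8],[-0.0003,0,0,-0.05,0.8]]]'
python3 -m jog '[[[0,0,0,0,0.6],[0,0,0,0,0.2],[0,0,0,0,-0.3],[0,0,0,0,-0.3],[0,0,0,0,-0.3],[0,0,0,0,-0.3],[-0.01,0,0,0,-0.3],[-0.03,0,0,0,-0.3],[-0.06,0,0,0,-0.3],[-0.09,0,0,0,-0.3],[-0.12,0,0,0,-0.3],[-0.14,0,0,0,-0.3]]]'
python3 - <<'E'
from h import *
go(0.45,0.1,0.28,0)
E
```

```text
t: 53.9
tool_pos: [0.4583, -0.2391, 0.1342]
tool_rot: [0.327, 1.55, -0.301]
contact_force: [-0.1, -1.6, 3.5]
opening: 0.0124
t: 55.1
tool_pos: [0.4587, -0.2419, 0.278]
tool_rot: [0.326, 1.546, -0.302]
contact_force: [-0.0, -0.9, 0.4]
opening: 0.0555
pos [ 0.4587 -0.2419  0.278 ] jaw -22.9 q6 -0.24 open 0.0555 F [-0.  -0.9  0.4] tilt 0.86 t 55.1
 shift [ 0.0028  0.3115 -0.1412] turn -0.400
```

```bash
python3 -m jog '[[[0,0.04,-0.018,0,-0.3],[0,0.09,-0.04,0,-0.3],[0,0.14,-0.06,0,-0.3],[0,0.19,-0.085,0,-0.3],[0,0.24,-0.108,0,-0.3],[0,0.29,-0.13,0,-0.3],[0,0.31,-0.141,0,-0.3],[0,0.31,-0.141,0,-0.3]]]'
python3 - <<'E'
from h import *
from scipy.optimize import least_squares
S=snap("scene","pics/s24.png");T=snap("top","pics/t24.png")
a=cv2.imread('pics/s24.png')[230:370,320:470]; b=cv2.imread('pics/t24.png')[215:315,375:475]
cv2.imwrite('pics/s24z.png',np.hstack([cv2.resize(a,(429,400),interpolation=cv2.INTER_CUBIC),cv2.resize(b,(370,400),interpolation=cv2.INTER_CUBIC)]))
mT,bT=blobs(T,(80,100,40),(100,255,220),60,(380,220,480,300))
mS,bS=blobs(S,(80,100,40),(100,255,220),60,(370,245,430,300))
print([(c.round(1),s) for c,s in bT],[(c.round(1),s) for c,s in bS])
print("tri",two(T,bT[0][0],S,bS[0][0]))
E
```

```text
t: 55.9
tool_pos: [0.4488, 0.1031, 0.284]
tool_rot: [0.321, 1.546, -0.294]
contact_force: [0.1, 0.2, -0.5]
opening: 0.0556
[(array([430.4, 261.5]), array([419, 254,  25,  16, 254], dtype=int32))] [(array([397.4, 279.9]), array([388, 266,  21,  26, 383], dtype=int32))]
tri (array([ 0.45709914, -0.23561841,  0.13718023]), np.float64(0.00210066149165142))
```

View pics/s24z.png

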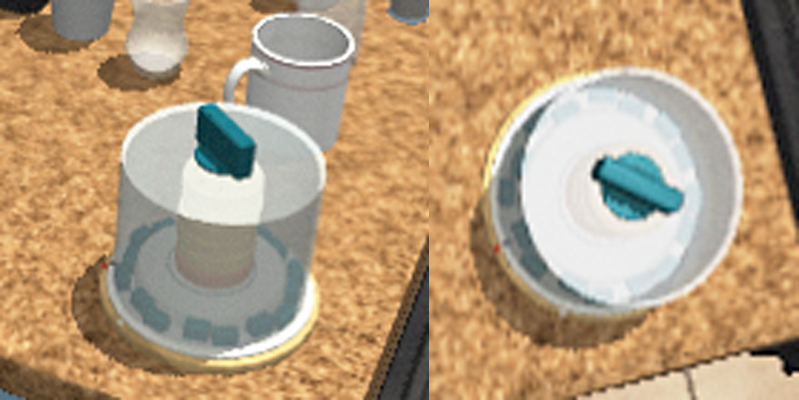

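View pics/s24.png

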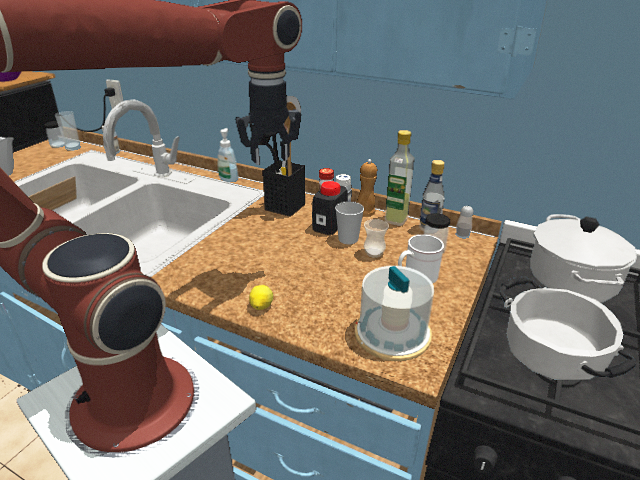

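```bash
python3 - <<'E'
import cv2,numpy as np
o=[]
for f in('s4','s23','s24'):
    a=cv2.imread(f'pics/{f}.png')[305:350,345:390]; o.append(cv2.resize(a,(260,260),interpolation=cv2.INTER_CUBIC))
cv2.imwrite('pics/ptr.png',np.hstack(o))
E
```

```text
(no output)
```

View pics/ptr.png

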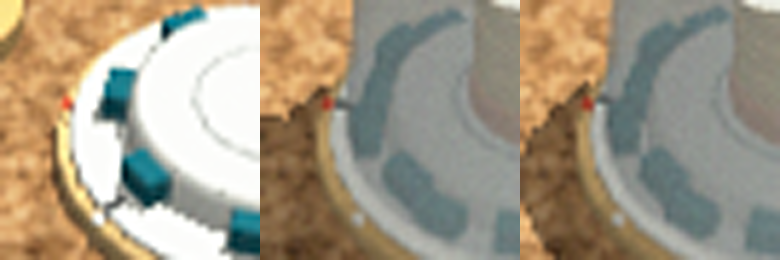

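The pointer moved from the white mark to the red one, and the cover is home. The arm is clear, so I'm handing in.

```bash
python3 -c "
from station import ctrl
print(ctrl.finish_job())"
```

```text
the job is handed in; nothing more can be done
None
```

The biscuits are put away in the keeper. The terracotta disc is on the hub with all five biscuits stacked on it, and the cover is on, meshed and turned closed. I handed the job in at about 56 s of the 210 s allowed, and no verdict was reported.

- **Order of work:** One biscuit lay on the terracotta disc, so I set it aside first. I then placed the disc and stacked the biscuits one at a time.
- **Cover:** I set it on the teeth at a tool height of 0.1467 m, then felt it anticlockwise with about 6 N or less. It dropped home at 0.1336 m, which matches the 13 mm drop expected. I then turned it clockwise until the torque rose to 1.24 N m at the stop.
- **Last checks:**
  - The top biscuit measured within about 2 mm of the hub's axis before covering.
  - The cover's grip bar triangulated to within about 2 mm of the axis and of its expected height.
  - The pointer is at the red mark.
  - The cups and mug look unmoved and the arm is clear.
- **Disagreements:**
  - The two cameras differed by 2–3 mm in x, so I used the average.
  - One scene-view reading of the bar's angle was 14° off, so I dropped it in favour of the top view.
  - The tool drifted about 2° out of plumb during stacking. I reduced this to about 1.2° before gripping the cover.

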